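Clear spent ink cartridges from the mug printer's dock

ROBOT

A 6-joint arm with a two-finger parallel gripper is mounted at the origin on the work surface. World frame = base frame: x ahead of the robot, y to its left, z up, the work surface at z = 0. Lengths are in m, angles in degrees, forces in N, time in s.
With the tool pointing down it reaches from about 0.35 to 0.975 m from the base axis. Payload 4.9 kg.
Tool frame: the origin (TCP) lies between the finger pads; the fingertips stand 14 mm ahead of it and the grasp point (between the pads) lies 5 mm behind it; z points along the fingers, y is the line along which they close (so a half turn about z gives the same grasp; the last joint's range is limited). The gripper opens to 85 mm and grips with 20 to 120 N. Pads are 22 mm wide; open, the fingers measure 114 mm over their backs; the gripper's body (76 mm by 85 mm) begins 54 mm behind the grasp point. The pads swing forward as they close: fully open they stand 13 mm farther back than shut.
Start: joints at [-6.818, 3.019, 92.412, -0, 84.569, -6.818], TCP at [0.625, 0, 0.245] pointing down, gripper open.
Joint ranges: [-172.51, 172.51], [-57.92, 126.97], [3.15, 148.05], [-58.71, 238.71], [5.1, 150.11], [-179.66, 179.66]. Speed limits (degrees/s): [147.25, 147.25, 180, 180, 180, 180].

INTERFACE

Orientations are given as [roll, pitch, yaw] about the fixed x, y, z axes, in that order (R = Rz(yaw) Ry(pitch) Rx(roll)).
In Python, from station import r, optics gives the robot as it stands.
- The arm moves only by the tool jog_arm, never from a script. Its argument "moves" is text: rows parted by semicolons, each of 7 numbers parted by spaces: the shift along the tool's x, y, z in m, then the turn, a rotation vector about the tool's x, y, z in degrees, then the finger opening in m, from 0 to 0.0854. A call has 1 to 8 rows; each row shifts and turns the commanded pose from where the row before left it, along the tool's axes as they then stand; what a row does not reach is not made up. A row lasts 1/12 s, in which the tool goes at most 41.7 mm and 7.16 degrees, less where a joint would pass 70% of its speed; a pose out of reach is approached as far as the arm can. A call with a gripper value outside its range is refused whole. The fingers move at their own pace and stop on an object; "squeeze" is the grip in N (left out, the last holds). Time passes only in rows, so rows that do not move let the fingers close. It gives the time, the measured TCP pose, the force, the opening and the grip force at its end, in the units of the state.
- r.observe(): the state, without advancing time (a new reading comes with each control period).
- optics.camera(name): name is "scene" or "side" or "wrist"; returns the picture (384x512x3 uint8, red, green, blue); there is no depth.
- optics.camera_params(name): a dict with "K" (3x3 intrinsics, pixels), "world_from_camera" (4x4, takes a point from camera to world coordinates). Camera axes: x right, y down, z forward; pixel columns grow to the right and rows downward; lengths in m; the calibration is good to about 2 mm. A picture is of the moment at which its call begins: read the wrist's pose just before it. camera_params takes no time and is no camera call; for the wrist camera it gives the pose at the moment of the call.
- r.sign_off(): hands the job in; it is judged then, once.
The state is a dict: "t": time; "qpos": joint angles; "dq": joint speeds; "joint_efforts": joint torques, N m; "eef_pos": TCP position; "ee_rot": TCP orientation; "contact_force": force on the tool from outside, world axes, zero at the start; "torque": the same for the moment, N m; "grip_width": finger opening in m; "grasp_force": force on a finger pad.
Only numpy, scipy, OpenCV 4.12 (cv2) and the standard library are available. Lean on these libraries where they do the work, as an engineer would, in place of code of your own. Each camera call takes 0.05 s, during which the arm holds its last target. There are 200 camera calls.

TASK

Swing the keeper bar right back off the ink dock to its stop, then take out every spent cartridge by pinching its two sprung side tabs and lifting it straight out without forcing, and stand each one upright on the floor of a cell of its own in the cardboard carton; then swing the keeper bar fully closed over the empty dock. The cartridges are thin-walled: squeeze with no more than 40 N, set them down rather than drop them, and leave the mugs and other things on the table undisturbed.

Things in the scene. Friction and masses are not known exactly. Their poses are not given: they have to be found in the camera images.
- dock: grey cartridge dock fixed to the table, 90 (x) x 222 (y); origin at the centre of its underside, z up. Four bays along its y at y = -63, -21, 21, 63, floors at z = 20, clearance 1.5 a side in y, 2.5 in x. Lips and body end at z = 72: a cartridge must rise 52 to be clear. Pivot post (20 dia) at y = 100 to z = 130, rest post (12 dia) at y = -100 to z = 129
- pivot (a point): hinge axis (vertical) of the keeper bar on the dock's pivot post, at the bar's mid height, 135 above the dock's underside, at x = 0, y = +100 in the dock's frame
- keeper (a joint): angle of the keeper, a flat steel bar 222 x 16 x 8 swinging level about the pivot. 0 = closed: it lies along the dock's -y from the pivot, 6 above the cartridges, so none can be lifted. Grows anticlockwise from above (knob end swings away from the robot) to its stop at 1.75 rad. Friction 0.06 N m: it stays where it is left
- keeper_knob (a point): point on the axis of the upright round black knob at the bar's end, at the height to grip: 161 above the dock's underside, 200 from the pivot axis. Knob 18 dia, 37 tall; its top is 15 above this point, the bar's top face 22 below it. Fingers can turn round it
- carton: loose open cardboard carton, 88 (x) x 224 (y) x 50 tall, walls, floor and dividers 4 thick, 0.5 kg; origin at the centre of its underside, z up. Four dividers make five cells in a row, centres at y = -88, -44, 0, 44, 88 (x = 0), each 80 (x) x 40 (y), 46 deep. A cartridge fits a cell upright with its x axis along the carton's x, either way round
- ink0: spent ink cartridge snapped upright in a dock bay (2 to 4 present, all alike, 60 to 140 g). Origin: centre of underside, z up; 105 tall. Black foot 40 (x) x 28 (y) to z = 30, white body 30 x 28 to z = 92, black cap. A sprung black tab on its +x and on its -x side; x lies along the dock's x. Thin-walled: squeeze 20 to 40 N per finger, above 60 N it bursts
- ink0_grip (a point): point midway between the cartridge's two tab pads, 84 above its underside. Pads 20 wide (y), z = 66 to 100, outer faces 62 apart free; pinched along x each slides 7 (to 48 apart) against 2 rising to 6 N, then a firm stop. Barbs (z = 38 to 44, out to x = +-32) sit 2 under the dock's lips and lock it until both tabs are fully pinched; it then lifts out by its tabs
- ink1: spent ink cartridge snapped upright in a dock bay (2 to 4 present, all alike, 60 to 140 g). Origin: centre of underside, z up; 105 tall. Black foot 40 (x) x 28 (y) to z = 30, white body 30 x 28 to z = 92, black cap. A sprung black tab on its +x and on its -x side; x lies along the dock's x. Thin-walled: squeeze 20 to 40 N per finger, above 60 N it bursts
- ink1_grip (a point): point midway between the cartridge's two tab pads, 84 above its underside. Pads 20 wide (y), z = 66 to 100, outer faces 62 apart free; pinched along x each slides 7 (to 48 apart) against 2 rising to 6 N, then a firm stop. Barbs (z = 38 to 44, out to x = +-32) sit 2 under the dock's lips and lock it until both tabs are fully pinched; it then lifts out by its tabs
- ink2: spent ink cartridge snapped upright in a dock bay (2 to 4 present, all alike, 60 to 140 g). Origin: centre of underside, z up; 105 tall. Black foot 40 (x) x 28 (y) to z = 30, white body 30 x 28 to z = 92, black cap. A sprung black tab on its +x and on its -x side; x lies along the dock's x. Thin-walled: squeeze 20 to 40 N per finger, above 60 N it bursts
- ink2_grip (a point): point midway between the cartridge's two tab pads, 84 above its underside. Pads 20 wide (y), z = 66 to 100, outer faces 62 apart free; pinched along x each slides 7 (to 48 apart) against 2 rising to 6 N, then a firm stop. Barbs (z = 38 to 44, out to x = +-32) sit 2 under the dock's lips and lock it until both tabs are fully pinched; it then lifts out by its tabs
- ink3: spent ink cartridge snapped upright in a dock bay (2 to 4 present, all alike, 60 to 140 g). Origin: centre of underside, z up; 105 tall. Black foot 40 (x) x 28 (y) to z = 30, white body 30 x 28 to z = 92, black cap. A sprung black tab on its +x and on its -x side; x lies along the dock's x. Thin-walled: squeeze 20 to 40 N per finger, above 60 N it bursts
- ink3_grip (a point): point midway between the cartridge's two tab pads, 84 above its underside. Pads 20 wide (y), z = 66 to 100, outer faces 62 apart free; pinched along x each slides 7 (to 48 apart) against 2 rising to 6 N, then a firm stop. Barbs (z = 38 to 44, out to x = +-32) sit 2 under the dock's lips and lock it until both tabs are fully pinched; it then lifts out by its tabs
- mug0: white ceramic mug, 82 dia x 95 tall, bystander, not to be disturbed; origin at the centre of its underside
- mug1: white ceramic mug, 82 dia x 95 tall, bystander, not to be disturbed; origin at the centre of its underside
- mug2: white ceramic mug, 82 dia x 95 tall, bystander, not to be disturbed; origin at the centre of its underside
- tape: roll of brown tape lying flat, 100 dia x 25 tall, bystander, not to be disturbed; origin at the centre of its underside
- scraper: white flat squeegee card, 100 x 70 x 14, bystander, not to be disturbed; origin at the centre of its underside
- spray: white spray bottle, 60 dia x 170 tall, bystander, not to be disturbed; origin at the centre of its underside
- jar: small glass jar with steel cap, 60 dia x 60 tall, bystander, not to be disturbed; origin at the centre of its underside
Things that resemble listed ones, but are neither listed nor needed, are in the scene too. There is more than one size of the dock; the one meant has the size given above.

How it is judged (in metres and radians):
On the way, in this order (a step that is already met when the one before it is completed fails the run):
1. the keeper bar is swung back off the dock (at least 1.5 rad) (value of joint keeper above 1.5 rad), for 0.2 s.
2. every spent cartridge stands in the carton, released, with the keeper bar still open (x of ink0 in the frame of carton between -0.03 and 0.03 m and y of ink0 in the frame of carton between -0.112 and 0.112 m and z of ink0 in the frame of carton between -0.005 and 0.016 m and angle between each of ink0, ink1, ink2, ink3's own z axis and vertical below 0.26 rad and linear speed of each of ink0, ink1, ink2, ink3 below 0.03 m/s and contact force between the fingers and ink0 below 0.2 N and x of ink1 in the frame of carton between -0.03 and 0.03 m and y of ink1 in the frame of carton between -0.112 and 0.112 m and z of ink1 in the frame of carton between -0.005 and 0.016 m and contact force between the fingers and ink1 below 0.2 N and x of ink2 in the frame of carton between -0.03 and 0.03 m and y of ink2 in the frame of carton between -0.112 and 0.112 m and z of ink2 in the frame of carton between -0.005 and 0.016 m and contact force between the fingers and ink2 below 0.2 N and x of ink3 in the frame of carton between -0.03 and 0.03 m and y of ink3 in the frame of carton between -0.112 and 0.112 m and z of ink3 in the frame of carton between -0.005 and 0.016 m and contact force between the fingers and ink3 below 0.2 N and value of joint keeper above 1.2 rad), for 0.2 s.
At the end, for the whole second after the job is handed in: Every cartridge stands on the floor of a carton cell (underside within 16 mm of the carton's underside, tilted less than 0.26 rad, within the carton's outline), released and still; the carton is on the table; the keeper bar is closed to within 0.12 rad (x of ink0 in the frame of carton between -0.03 and 0.03 m and y of ink0 in the frame of carton between -0.112 and 0.112 m and z of ink0 in the frame of carton between -0.005 and 0.016 m and angle between each of ink0, ink1, ink2, ink3's own z axis and vertical below 0.26 rad and linear speed of each of ink0, ink1, ink2, ink3 below 0.03 m/s and contact force between the fingers and ink0 below 0.2 N and x of ink1 in the frame of carton between -0.03 and 0.03 m and y of ink1 in the frame of carton between -0.112 and 0.112 m and z of ink1 in the frame of carton between -0.005 and 0.016 m and contact force between the fingers and ink1 below 0.2 N and x of ink2 in the frame of carton between -0.03 and 0.03 m and y of ink2 in the frame of carton between -0.112 and 0.112 m and z of ink2 in the frame of carton between -0.005 and 0.016 m and contact force between the fingers and ink2 below 0.2 N and x of ink3 in the frame of carton between -0.03 and 0.03 m and y of ink3 in the frame of carton between -0.112 and 0.112 m and z of ink3 in the frame of carton between -0.005 and 0.016 m and contact force between the fingers and ink3 below 0.2 N and value of joint keeper below 0.12 rad and height (world z) of carton below 0.01 m); the robot touches nothing.
It fails at once if a cartridge is squeezed harder than 60 N a finger (120 N both together) (contact force between the fingers and ink0 above 120 N or contact force between the fingers and ink1 above 120 N or contact force between the fingers and ink2 above 120 N or contact force between the fingers and ink3 above 120 N).
It fails at once if a cartridge is forced against the dock or keeper with more than 60 N (contact force between any of ink0, ink1, ink2, ink3 and dock above 60 N).
It fails at once if a cartridge is dropped (falls free faster than 0.75 m/s) ((contact force between the fingers and ink0 below 0.1 N and linear speed of ink0 above 0.75 m/s) or (contact force between the fingers and ink1 below 0.1 N and linear speed of ink1 above 0.75 m/s) or (contact force between the fingers and ink2 below 0.1 N and linear speed of ink2 above 0.75 m/s) or (contact force between the fingers and ink3 below 0.1 N and linear speed of ink3 above 0.75 m/s)).
It fails at once if a bystander is shoved over 30 mm or tipped (distance of any of mug0, mug1, mug2, tape, scraper, spray, jar from where it was at the start of the episode above 0.03 m or angle between any of mug0, mug1, mug2, tape, scraper, spray, jar's own z axis and vertical above 0.4 rad).
Of ink0, ink1, ink2, ink3 only 2 to 4 are there at a start; the rules pass over those that are not, and their reading is None.
At some moment in a run one of carton may be knocked a few centimetres aside while the robot is not near it.
It also fails if it takes over 210 s, if anything falls off the work surface, if the arm or the gripper's body presses on something with over 40 N, if the wrist force passes 120 N, or if a joint passes its speed limit or range.

## Working session

There is one attempt and no reset: what is moved stays moved. The work goes in short steps, Python scripts to look and compute and a tool call to move; the robot and the scene stay as the last step left them, time stands still between calls to the robot, and variables do not carry over. Pictures are saved under pics/ and viewed, at most 14 in all, crops included, and the job is handed in when it is done.

Besides the shell and the picture viewer there is one more tool, called after "Emit:" as name(argument=value, ...) on one line, values as JSON. jog_arm: Moves the arm, as the interface text tells. Its arguments: {"type":"object","properties":{"moves":{"type":"string"},"squeeze":{"type":"number"}},"required":["moves"]}

```bash
ls; mkdir -p pics
python3 - <<'E'
from station import r, optics
import cv2, numpy as np
for n in ["scene","side"]:
    im=optics.camera(n); cv2.imwrite(f"pics/{n}0.png",im[:,:,::-1])
    p=optics.camera_params(n); print(n,p["K"].round(1).tolist(),p["world_from_camera"].round(3).tolist())
im=optics.camera("wrist");cv2.imwrite("pics/wrist0.png",im[:,:,::-1]);p=optics.camera_params("wrist");print(p["world_from_camera"].round(3).tolist())
print(r.observe())
E
```

```text
pics
scene [[486.1, 0.0, 259.9], [0.0, 486.1, 189.8], [0.0, 0.0, 1.0]] [[-0.574, 0.605, -0.552, 1.278], [0.819, 0.409, -0.403, 0.487], [-0.018, -0.683, -0.73, 1.105], [0.0, 0.0, 0.0, 1.0]]
side [[358.2, 0.0, 258.6], [0.0, 358.2, 185.1], [0.0, 0.0, 1.0]] [[0.691, -0.362, 0.625, -0.159], [-0.723, -0.359, 0.591, -0.723], [0.011, -0.86, -0.51, 0.672], [0.0, 0.0, 0.0, 1.0]]
[[1.0, 0.001, -0.002, 0.624], [0.0, -0.961, -0.277, 0.07], [-0.002, 0.277, -0.961, 0.373], [0.0, 0.0, 0.0, 1.0]]
{'t': 0.15, 'qpos': array([-6.82140590e+00,  3.04841459e+00,  9.24732239e+01, -4.42135172e-04,
        8.45697342e+01, -6.81737114e+00]), 'dq': array([ 0.06627459, -0.08767534, -0.20930015,  0.08325705, -0.08113063,
       -0.02744215]), 'joint_efforts': array([ 5.10442842e-04, -3.94241810e+01, -3.70721948e+01, -1.15854355e-04,
        4.61802789e-03,  5.00508997e-05]), 'eef_pos': array([6.24537252e-01, 1.87211840e-05, 2.44355421e-01]), 'ee_rot': array([-1.79909221e+02, -1.04094221e-02,  8.99959992e+01]), 'contact_force': array([-0.17923237,  0.79441942,  0.39967861]), 'torque': array([ 0.00172402,  0.03461891, -0.00881292]), 'grasp_force': 0.0, 'grip_width': 0.08517452964227444}
```

View pics/scene0.png

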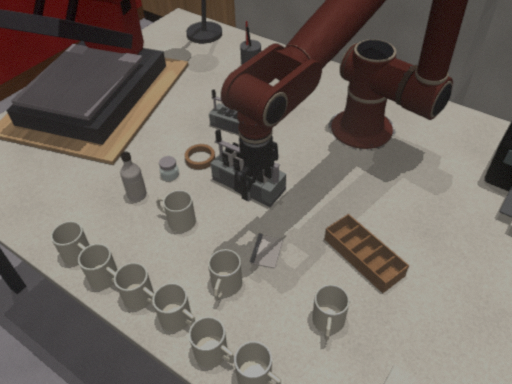

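View pics/side0.png

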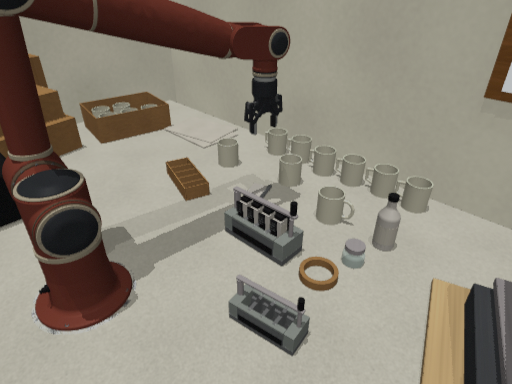

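Scene: the larger dock is at about (248,175) and a smaller one at (228,117); the carton is at (365,252). In the side view, the dock is at (262,228) with its knob at (294,208), and the carton at (187,178). I'll enlarge these areas.

Run:
```python
import cv2, numpy as np
a=cv2.imread("pics/side0.png"); b=cv2.imread("pics/scene0.png"); w=cv2.imread("pics/wrist0.png")
A=cv2.resize(a[180:270,210:330],None,fx=3.33,fy=3.33,interpolation=cv2.INTER_CUBIC)
B=cv2.resize(b[120:210,190:310],None,fx=3.33,fy=3.33,interpolation=cv2.INTER_CUBIC)
C=cv2.resize(b[205:295,310:430],None,fx=3.33,fy=3.33,interpolation=cv2.INTER_CUBIC)
D=cv2.resize(w,(400,300))
cv2.imwrite("pics/c0.png",np.vstack([np.hstack([A[:299,:400],B[:299,:400]]),np.hstack([C[:299,:400],D[:299]])]))
print(A.shape)
```

```text
(300, 400, 3)
```

View pics/c0.png

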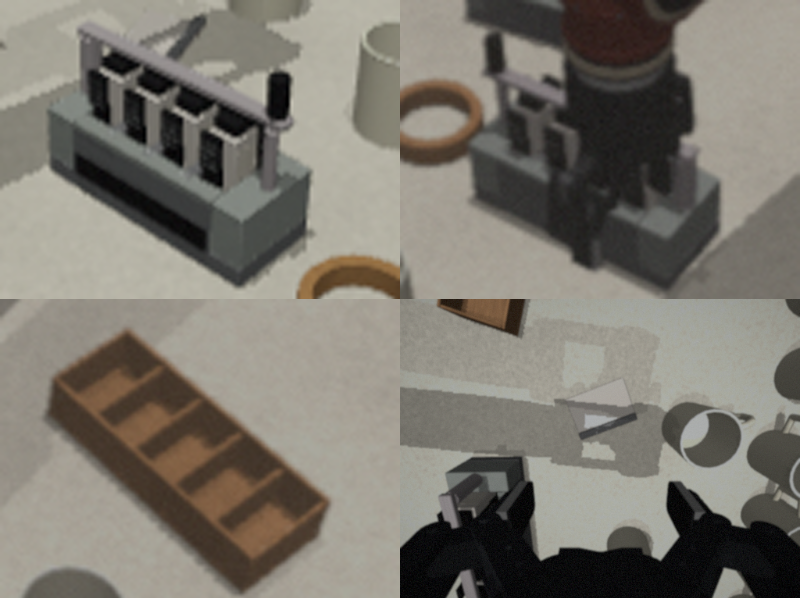

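Four cartridges are snapped in. In the side crop the knob is at (280,96) and the pivot end at (88,33). The carton rim corners in the scene crop are at (52,81), (127,32), (328,202) and (243,262).

```bash
cat > h.py <<'E'
import numpy as np, cv2
from station import r, optics
def ray(n,uv,P=None):
    P=P or optics.camera_params(n); T=P["world_from_camera"]
    d=T[:3,:3]@np.linalg.inv(P["K"])@np.array([uv[0],uv[1],1.]); return T[:3,3],d
def onz(n,uv,z,P=None):
    o,d=ray(n,uv,P); return o+d*(z-o[2])/d[2]
def tri(rays):
    A=0;b=0
    for o,d in rays:
        d=d/np.linalg.norm(d);M=np.eye(3)-np.outer(d,d);A=A+M;b=b+M@o
    return np.linalg.solve(A,b)
def proj(n,X,P=None):
    P=P or optics.camera_params(n);T=np.linalg.inv(P["world_from_camera"]);c=T[:3,:3]@X+T[:3,3];c=P["K"]@c;return c[:2]/c[2]
E
python3 - <<'E'
from h import *
np.set_printoptions(precision=4,suppress=True)
s=lambda u,v:(210+u/3.333,180+v/3.333)
b=lambda u,v:(190+u/3.333,120+v/3.333)
c=lambda u,v:(310+u/3.333,205+v/3.333)
print("knob side",onz("side",s(280,96),.1575),"tri",tri([ray("side",s(280,96)),ray("scene",b(92,52))]))
print("pivot end",onz("side",s(84,33),.137))
for p in [(52,105),(240,218),(308,170)]: print("dock",onz("side",s(*p),.072))
for p in [(70,125),(320,205),(320-53,240)]: print("dock sc",onz("scene",b(*p),.072))
for p in [(52,81),(127,32),(328,202),(243,262)]: print("carton",onz("scene",c(*p),.050))
E
```

```text
knob side [ 0.4501 -0.2723  0.1575] tri [ 0.4512 -0.2701  0.1559]
pivot end [ 0.4306 -0.0743  0.137 ]
dock [ 0.4    -0.0639  0.072 ]
dock [ 0.4003 -0.2798  0.072 ]
dock [ 0.4844 -0.2805  0.072 ]
dock sc [ 0.4708 -0.2881  0.072 ]
dock sc [ 0.4275 -0.0384  0.072 ]
dock sc [ 0.4888 -0.0535  0.072 ]
carton [0.5022 0.1403 0.05  ]
carton [0.4206 0.1664 0.05  ]
carton [0.4862 0.3755 0.05  ]
carton [0.5724 0.3448 0.05  ]
```

Emit:
jog_arm(moves="-0.030 -0.021 -0.019 0 0 0 0.085; -0.030 -0.021 -0.019 0 0 0 0.085; -0.030 -0.021 -0.019 0 0 0 0.085; -0.030 -0.021 -0.019 0 0 0 0.085; -0.030 -0.021 -0.019 0 0 0 0.085; -0.030 -0.021 -0.019 0 0 0 0.085; -0.030 -0.021 -0.019 0 0 0 0.085; 0 0 0 0 0 0 0.085")

```text
t: 0.82
eef_pos: [0.4761, -0.2147, 0.3833]
ee_rot: [179.7, 0.4, 89.6]
contact_force: [0.6, 0.1, -0.0]
grip_width: 0.0848
grasp_force: 0.0
```

Run:
```python
from h import *
np.set_printoptions(precision=4,suppress=True)
import pickle
o=r.observe(); P=optics.camera_params("wrist"); im=optics.camera("wrist"); pickle.dump(P,open("w1.pkl","wb"))
print(o["eef_pos"],o["ee_rot"],P["K"])
cv2.imwrite("pics/w1s.png",im[:,:,::-1]); cv2.imwrite("pics/w1.png",cv2.resize(im[:,:,::-1],(800,600),interpolation=cv2.INTER_CUBIC))
cv2.imwrite("pics/scene1.png",optics.camera("scene")[:,:,::-1])
```

```text
[ 0.4761 -0.2147  0.3833] [179.7115   0.3519  89.6256] [[285.8108   0.     256.4012]
 [  0.     285.8108 186.1477]
 [  0.       0.       1.    ]]
```

View pics/w1.png

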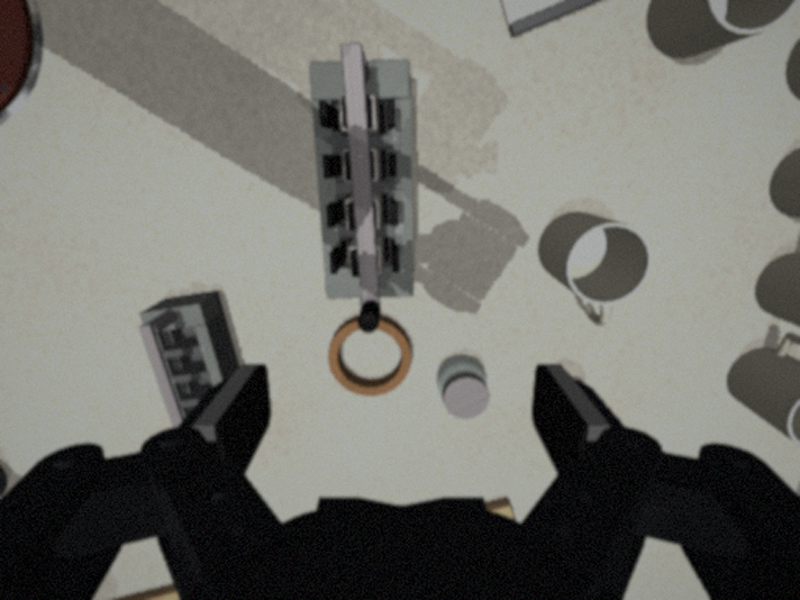

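The wrist view (800 px) shows the bar running from (352,44) to the knob at (370,314). The dock top corners are at about (310,62), (410,60), (325,297) and (412,295), with four tab pairs.

Run:
```python
from h import *
import pickle
np.set_printoptions(precision=4,suppress=True)
P=pickle.load(open("w1.pkl","rb")); k=.64
for n,p,z in [("barend",(352,44),.139),("knobtop",(370,310),.176),("knobbase",(369,300),.139)]+[("dock",p,.072) for p in [(310,62),(410,60),(325,297),(412,295)]]+[("tabs",p,.120) for p in [(319,113),(396,113),(331,213),(402,213)]]:
    print(n,onz("w",(p[0]*k,p[1]*k),z,P))
for n in ["mug",]: print(onz("w",(607*k,262*k),.095,P))
print("spare mugs",onz("w",(745*k,5*k),.095,P))
```

```text
barend [ 0.4411 -0.0617  0.139 ]
knobtop [ 0.4517 -0.2588  0.176 ]
knobbase [ 0.4485 -0.2622  0.139 ]
dock [ 0.3971 -0.061   0.072 ]
dock [ 0.486  -0.0598  0.072 ]
dock [ 0.3986 -0.2799  0.072 ]
dock [ 0.4881 -0.2784  0.072 ]
tabs [ 0.4105 -0.1078  0.12  ]
tabs [ 0.4734 -0.1082  0.12  ]
tabs [ 0.4163 -0.1888  0.12  ]
tabs [ 0.4779 -0.1892  0.12  ]
[ 0.6737 -0.2398  0.095 ]
spare mugs [ 0.7601 -0.0249  0.095 ]
```

Emit:
jog_arm(moves="-0.011 -0.005 0.034 0 0 0 0.085; -0.011 -0.005 0.034 0 0 0 0.085; -0.011 -0.005 0.034 0 0 0 0.085; -0.011 -0.005 0.034 0 0 0 0.085; -0.011 -0.005 0.034 0 0 0 0.085; 0 0 0 0 0 0 0.085; 0 0 0 0 0 0 0.085")

```text
t: 1.5
eef_pos: [0.4519, -0.2629, 0.2049]
ee_rot: [-179.7, -0.3, 90.0]
contact_force: [0.7, 0.9, -0.5]
grip_width: 0.0847
grasp_force: 0.0
```

```bash
cat >> h.py <<'E'
import pickle
np.set_printoptions(precision=4,suppress=True)
def wshot(name):
    o=r.observe(); P=optics.camera_params("wrist"); im=optics.camera("wrist"); pickle.dump(P,open(name+".pkl","wb"))
    cv2.imwrite(f"pics/{name}s.png",im[:,:,::-1]); print(o["eef_pos"],o["ee_rot"],o["qpos"].round(1))
    return im,P
E
python3 - <<'E'
from h import *
im,P=wshot("w2")
ims=optics.camera("side");cv2.imwrite("pics/side2.png",ims[:,:,::-1])
crop=lambda im,c,s:cv2.resize(im[c[1]-s*3//4:c[1]+s*3//4,c[0]-s:c[0]+s,::-1],(400,300),interpolation=cv2.INTER_CUBIC)
cv2.imwrite("pics/w2.png",np.hstack([cv2.resize(im[:,:,::-1],(400,300)),crop(ims,(280,215),60)]))
for z in(.139,.176):print(proj("w",np.array([.451,-.270,z]),P))
E
```

```text
[ 0.4519 -0.2629  0.2049] [-179.6923   -0.2919   90.0357] [-38.4  -9.2 108.1   0.   81.6 -38.4]
[256.7298 214.084 ]
[256.4555 236.5859]
```

View pics/w2.png

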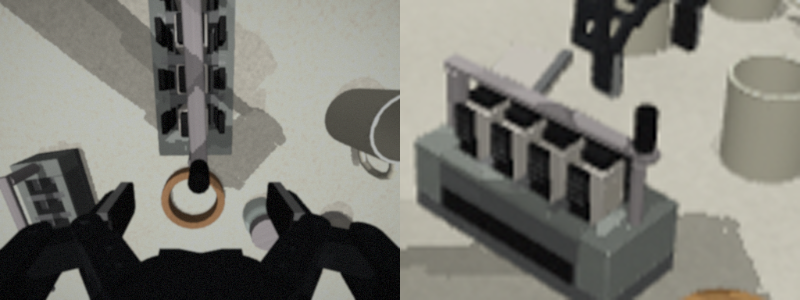

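Knob top is at (255,236) in the wrist frame, against a prediction of (256,237), so the estimate holds. Descending to grip.

Emit:
jog_arm(moves="-0.0035 -0.001 0.02 0 0 0 0.085; -0.003 -0.001 0.027 0 0 0 0.06; 0 0 0 0 0 0 0.03; 0 0 0 0 0 0 0.01; 0 0 0 0 0 0 0.01; 0 0 0 0 0 0 0.01; 0 0 0 0 0 0 0.01; 0 0 0 0 0 0 0.01", squeeze=20)

```text
t: 2.27
eef_pos: [0.4522, -0.2721, 0.1639]
ee_rot: [179.8, 0.1, 90.0]
contact_force: [0.3, 1.0, 5.8]
grip_width: 0.0171
grasp_force: 21.7
```

Emit:
jog_arm(moves="0.0017 0.0174 0 0 0 -5 0.01; 0.0017 0.0174 0 0 0 -5 0.01; 0.0017 0.0174 0 0 0 -5 0.01; 0.0017 0.0174 0 0 0 -5 0.01; 0.0017 0.0174 0 0 0 -5 0.01; 0.0017 0.0174 0 0 0 -5 0.01")

```text
t: 2.77
eef_pos: [0.5517, -0.2398, 0.164]
ee_rot: [179.9, 0.2, 120.2]
contact_force: [-1.2, 1.0, 7.5]
grip_width: 0.017
grasp_force: 21.7
```

Emit:
jog_arm(moves="0.0017 0.0174 0 0 0 -5 0.01; 0.0017 0.0174 0 0 0 -5 0.01; 0.0017 0.0174 0 0 0 -5 0.01; 0.0017 0.0174 0 0 0 -5 0.01; 0.0017 0.0174 0 0 0 -5 0.01; 0.0017 0.0174 0 0 0 -5 0.01; 0.0017 0.0174 0 0 0 -5 0.01; 0.0017 0.0174 0 0 0 -5 0.01")

```text
t: 3.43
eef_pos: [0.635, -0.1299, 0.1641]
ee_rot: [180.0, 0.5, 160.2]
contact_force: [4.8, -0.7, 2.9]
grip_width: 0.0174
grasp_force: 21.4
```

Emit:
jog_arm(moves="0.0017 0.0174 0 0 0 -5 0.01; 0.0017 0.0174 0 0 0 -5 0.01; 0.0017 0.0174 0 0 0 -5 0.01; 0.0017 0.0174 0 0 0 -5 0.01; 0.0017 0.0174 0 0 0 -5 0.01; 0 0 0 0 0 0 0.01; 0 0 0 0 0 0 0.01")

```text
t: 4.02
eef_pos: [0.6423, -0.0417, 0.1641]
ee_rot: [-180.0, 0.6, -174.9]
contact_force: [9.9, 1.9, 1.1]
grip_width: 0.0169
grasp_force: 21.2
```

Emit:
jog_arm(moves="0.0005 0.007 0 0 0 0 0.01; 0 0 0 0 0 0 0.01; 0 0 0 0 0 0 0.06; 0 0 0 0 0 0 0.085; 0 0 0 0 0 0 0.085; 0 0 -0.03 0 0 0 0.085; 0 0 -0.04 0 0 0 0.085; 0 0 -0.04 0 0 0 0.085")

```text
t: 4.68
eef_pos: [0.636, -0.0363, 0.2701]
ee_rot: [179.9, -0.3, -175.0]
contact_force: [0.1, -0.5, 0.5]
grip_width: 0.0845
grasp_force: 0.0
```

Emit:
jog_arm(moves="0 0 -0.01 0 0 7.1 0.085; 0 0 -0.01 0 0 7.1 0.085; 0 0 -0.01 0 0 7.1 0.085; 0 0 -0.01 0 0 7.1 0.085; 0 0 -0.01 0 0 7.1 0.085; 0 0 -0.01 0 0 7.1 0.085; 0 0 -0.01 0 0 7.1 0.085; 0 0 -0.01 0 0 7.1 0.085")

```text
t: 5.35
eef_pos: [0.6371, -0.0365, 0.3512]
ee_rot: [-179.9, -0.1, 127.8]
contact_force: [0.4, 0.5, -0.7]
grip_width: 0.0847
grasp_force: 0.0
```

Emit:
jog_arm(moves="0 0 0 0 0 7.1 0.085; 0 0 0 0 0 7.1 0.085; 0 0 0 0 0 7.1 0.085; 0 0 0 0 0 7.1 0.085; 0 0 0 0 0 7.1 0.085; -0.032 -0.025 0 0 0 0 0.085; -0.032 -0.025 0 0 0 0 0.085; -0.032 -0.025 0 0 0 0 0.085")

```text
t: 6.02
eef_pos: [0.566, -0.1363, 0.3505]
ee_rot: [-179.9, -0.0, 92.8]
contact_force: [0.4, -0.6, 0.0]
grip_width: 0.0853
grasp_force: 0.0
```

Emit:
jog_arm(moves="-0.032 -0.025 0 0 0 0 0.085; -0.032 -0.025 0 0 0 0 0.085; -0.032 -0.025 0 0 0 0 0.085; -0.032 -0.025 0 0 0 0 0.085; 0 -0.015 0 0 0 0 0.085; 0 0 0 0 0 0 0.085")

```text
t: 6.52
eef_pos: [0.4557, -0.2707, 0.351]
ee_rot: [-179.9, -0.0, 92.4]
contact_force: [0.6, 0.1, -0.0]
grip_width: 0.0852
grasp_force: 0.0
```

Run:
```python
from h import *
im,P=wshot("w3")
cv2.imwrite("pics/w3.png",cv2.resize(im[:,:,::-1],(800,600),interpolation=cv2.INTER_CUBIC))
```

```text
[ 0.4557 -0.2707  0.351 ] [-179.9227   -0.02     92.4171] [-38.7 -12.3  96.9  -0.   95.5 -41.2]
```

View pics/w3.png

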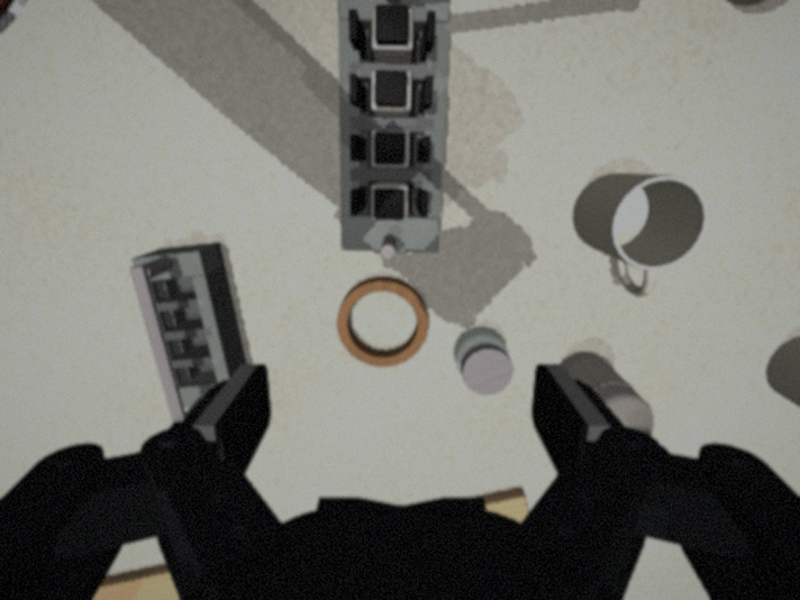

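Caps (800 px view) are at about (393,26), (393,91), (391,148) and (389,201), and the rest post is at (389,246). The dock edges run vertically in the image, so dock yaw is about 2.4°.

Run:
```python
from h import *
P=pickle.load(open("w3.pkl","rb")); k=.64
X=[onz("w",(u*k,v*k),.125,P) for u,v in [(393,26),(393,91),(391,148),(389,201)]]
for x in X: print(x)
X=np.array(X); print(np.linalg.norm(np.diff(X[:,:2],axis=0),axis=1)); d=X[0]-X[3]; print("yaw",90-np.degrees(np.arctan2(d[1],d[0])), X.mean(0))
print(onz("w",(388*k,243*k),.129,P))
for p in [(342,4),(340,248),(440,250),(449,4)]: print(onz("w",(p[0]*k,p[1]*k),.072,P))
```

```text
[ 0.4422 -0.1091  0.125 ]
[ 0.4438 -0.1514  0.125 ]
[ 0.4438 -0.1911  0.125 ]
[ 0.4437 -0.2306  0.125 ]
[0.0423 0.0398 0.0395]
yaw -0.6956224973221481 [ 0.4434 -0.1706  0.125 ]
[ 0.4442 -0.263   0.129 ]
[ 0.3994 -0.0815  0.072 ]
[ 0.3987 -0.2797  0.072 ]
[ 0.4912 -0.2776  0.072 ]
[ 0.485  -0.0779  0.072 ]
```

Emit:
jog_arm(moves="0.0062 -0.0016 0.032 0 0 0.27 0.085; 0.0062 -0.0016 0.032 0 0 0.27 0.085; 0.0062 -0.0016 0.032 0 0 0.27 0.085; 0.0062 -0.0016 0.032 0 0 0.27 0.085; 0.0062 -0.0016 0.032 0 0 0.27 0.085; 0.0062 -0.0016 0.032 0 0 0.27 0.085; 0 0 0 0 0 0 0.085; 0 0 0 0 0 0 0.085")

```text
t: 7.23
eef_pos: [0.4468, -0.2305, 0.1576]
ee_rot: [-179.8, -0.2, 91.2]
contact_force: [0.6, -0.4, 0.1]
grip_width: 0.0851
grasp_force: 0.0
```

Run:
```python
from h import *
im,P=wshot("w4")
im=im[:,:,::-1].copy()
for y in(-.063,-.021,.021,.063):
    c=np.array([.4434,-.1708])+y*np.array([-.014,1]);u=proj("w",np.array([*c,.125]),P);print(y,c,u);cv2.drawMarker(im,(int(u[0]),int(u[1])),(0,0,255),0,8)
cv2.imwrite("pics/w4.png",cv2.resize(im,(800,600),interpolation=cv2.INTER_CUBIC))
```

```text
[ 0.4468 -0.2305  0.1576] [-179.795    -0.1618   91.1903] [-35.8  -9.8 113.2   0.   76.8 -37. ]
-0.063 [ 0.4443 -0.2338] [253.6535 228.0542]
-0.021 [ 0.4437 -0.1918] [253.9898 160.3327]
0.021 [ 0.4431 -0.1498] [254.3772  82.3041]
0.063 [ 0.4425 -0.1078] [254.8284  -8.5782]
```

View pics/w4.png

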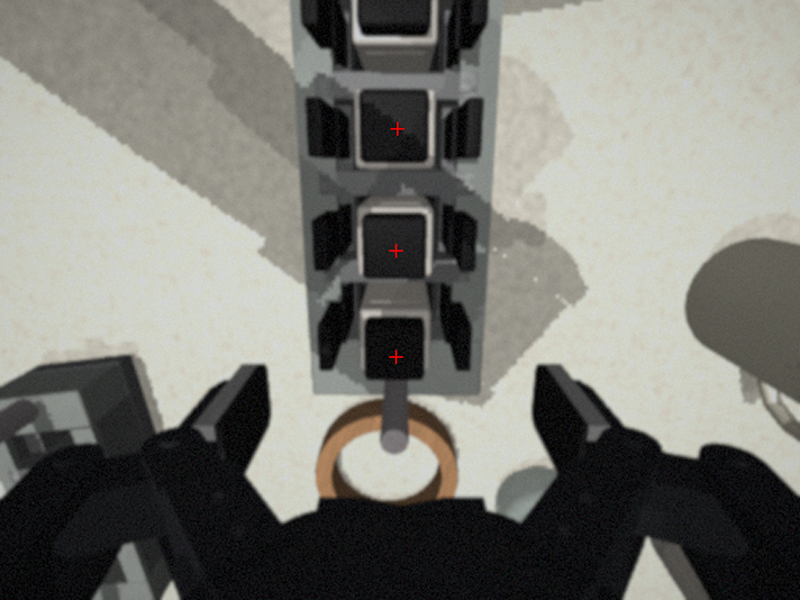

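Emit:
jog_arm(moves="-0.0005 -0.0015 0.028 0 0 0.2 0.085; -0.001 -0.0018 0.0305 0 0 0.2 0.085; 0 0 0 0 0 0 0.085; 0 0 0 0 0 0 0.085", squeeze=25)

```text
t: 7.62
eef_pos: [0.4447, -0.2341, 0.102]
ee_rot: [180.0, 0.0, 90.7]
contact_force: [-0.3, -0.3, 0.2]
grip_width: 0.0853
grasp_force: 0.0
```

Emit:
jog_arm(moves="0 0 0 0 0 0 0.07; 0 0 0 0 0 0 0.06; 0 0 0 0 0 0 0.05; 0 0 0 0 0 0 0.04; 0 0 0 0 0 0 0.04; 0 0 0 0 0 0 0.04; 0 0 0 0 0 0 0.04; 0 0 0 0 0 0 0.04")

```text
t: 8.28
eef_pos: [0.4451, -0.2352, 0.1048]
ee_rot: [179.9, 0.2, 90.7]
contact_force: [-5.5, 0.0, 12.4]
grip_width: 0.0439
grasp_force: 25.3
```

Emit:
jog_arm(moves="0 0 -0.004 0 0 0 0.04; 0 0 -0.004 0 0 0 0.04; 0 0 0 0 0 0 0.04")

```text
t: 8.53
eef_pos: [0.4449, -0.2342, 0.1103]
ee_rot: [179.9, 0.1, 90.7]
contact_force: [0.7, -0.2, -0.6]
grip_width: 0.0431
grasp_force: 26.5
```

Run:
```python
from h import *
im,P=wshot("w5")
ims=optics.camera("side");cv2.imwrite("pics/side5.png",ims[:,:,::-1])
crop=lambda im,c,s:cv2.resize(im[c[1]-s*3//4:c[1]+s*3//4,c[0]-s:c[0]+s,::-1],(400,300),interpolation=cv2.INTER_CUBIC)
cv2.imwrite("pics/w5.png",np.hstack([cv2.resize(im[:,:,::-1],(400,300)),crop(ims,(275,215),60)]))
```

```text
[ 0.4449 -0.2342  0.1103] [179.8736   0.0812  90.6799] [-36.3  -6.8 115.5   0.   71.2 -36.9]
```

View pics/w5.png

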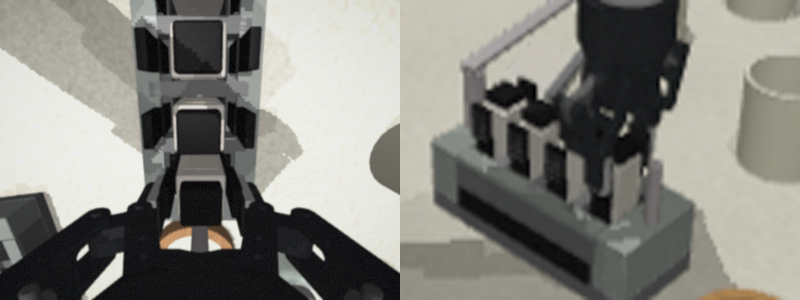

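The fingers are on both tabs of the end cartridge and the vertical force is small. I'll lift gently and watch the force.

Emit:
jog_arm(moves="0 0 -0.005 0 0 0 0.04; 0 0 -0.005 0 0 0 0.04; 0 0 -0.005 0 0 0 0.04; 0 0 -0.005 0 0 0 0.04; 0 0 0 0 0 0 0.04")

```text
t: 9.05
eef_pos: [0.4449, -0.2341, 0.1304]
ee_rot: [179.9, 0.1, 90.7]
contact_force: [-0.8, 0.1, -0.5]
grip_width: 0.043
grasp_force: 26.5
```

Emit:
jog_arm(moves="0 0 -0.015 0 0 0 0.04; 0 0 -0.02 0 0 0 0.04; 0 0 -0.025 0 0 0 0.04; 0 0 -0.025 0 0 0 0.04; 0 0 -0.025 0 0 0 0.04; 0 0 -0.025 0 0 0 0.04; 0 0 0 0 0 0 0.04")

```text
t: 9.63
eef_pos: [0.4462, -0.235, 0.2705]
ee_rot: [179.5, 0.3, 90.7]
contact_force: [-0.2, -0.3, -0.1]
grip_width: 0.0428
grasp_force: 26.5
```

Run:
```python
from h import *
im,P=wshot("w6")
ims=optics.camera("side");cv2.imwrite("pics/side6.png",ims[:,:,::-1])
sc=optics.camera("scene");cv2.imwrite("pics/scene6.png",sc[:,:,::-1])
crop=lambda im,c,s:cv2.resize(im[c[1]-s*3//4:c[1]+s*3//4,c[0]-s:c[0]+s,::-1],(400,300),interpolation=cv2.INTER_CUBIC)
cv2.imwrite("pics/w6.png",np.vstack([np.hstack([cv2.resize(im[:,:,::-1],(400,300)),crop(ims,(275,200),80)]),np.hstack([crop(sc,(365,250),60),cv2.resize(sc[:,:,::-1],(400,300))])]))
```

```text
[ 0.4462 -0.235   0.2705] [179.5117   0.3254  90.6875] [-36.2 -15.  106.8   0.   87.7 -36.9]
```

View pics/w6.png

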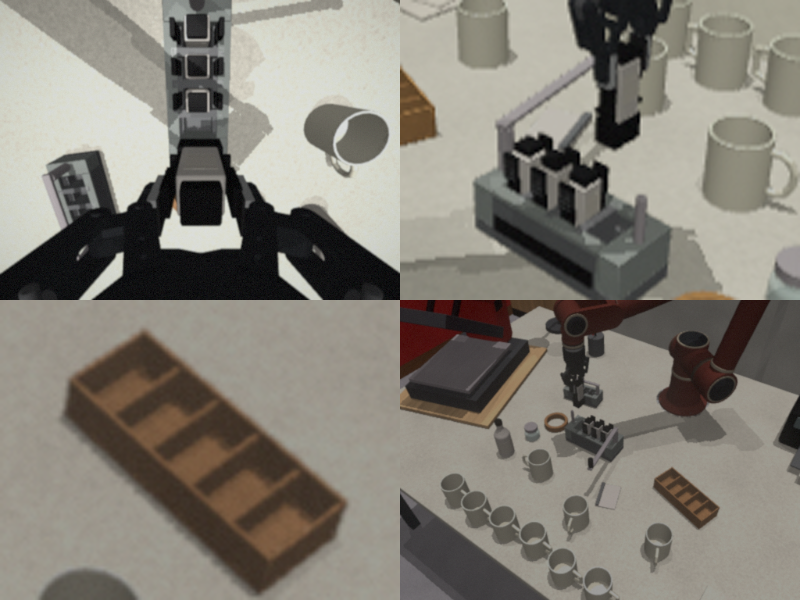

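Lifted out cleanly, upright in the grip, and three remain. The carton's rim corners are unchanged. Carrying it to a view position beside the carton.

Emit:
jog_arm(moves="0.02 0 -0.01 0 0 0 0.04; 0.035 0 -0.005 0 0 0 0.04; 0.038 0 0 0 0 0 0.04; 0.038 0 0 0 0 0 0.04; 0.038 0 0 0 0 0 0.04; 0.038 0 0 0 0 0 0.04; 0.038 0 0 0 0 0 0.04; 0.038 0 0 0 0 0 0.04")

```text
t: 10.45
eef_pos: [0.4393, 0.0511, 0.2764]
ee_rot: [-179.8, -0.0, 90.7]
contact_force: [0.1, -0.8, -1.0]
grip_width: 0.0434
grasp_force: 26.5
```

Emit:
jog_arm(moves="0.035 0 0 0 0 0 0.04; 0.03 0.01 0 0 0 3 0.04; 0.02 0 0 0 0 6 0.04; 0.005 0 0 0 0 6 0.04; 0 0 0 0 0 4 0.04; 0 0 0 0 0 0 0.04")

```text
t: 10.95
eef_pos: [0.4504, 0.1399, 0.2762]
ee_rot: [-179.8, 0.1, 71.7]
contact_force: [0.8, -0.5, -1.3]
grip_width: 0.0435
grasp_force: 26.5
```

Run:
```python
from h import *
P6=pickle.load(open("w6.pkl","rb")); print("cap in hand", onz("w",(258,259),.2905,P6))
im,P=wshot("w7")
cv2.imwrite("pics/w7.png",cv2.resize(im[:,:,::-1],(800,600),interpolation=cv2.INTER_CUBIC))
```

```text
cap in hand [ 0.4458 -0.2285  0.2905]
[0.4504 0.1399 0.2762] [-179.7626    0.111    71.7085] [  8.2 -19.5 109.8   0.   90.   26.5]
```

View pics/w7.png

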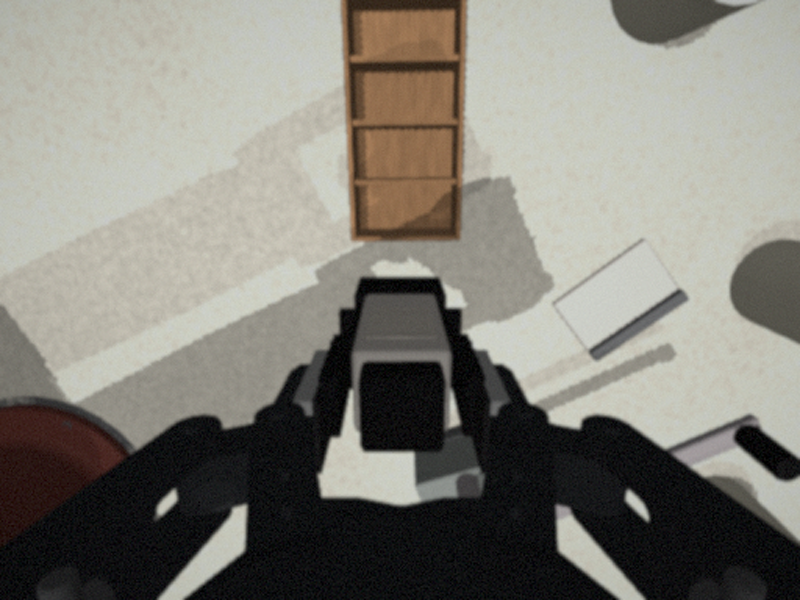

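Carton near rim corners are at (352,241) and (461,239), with divider tops at rows about 181, 123 and 58; it is aligned with the tool to within a degree or so.

Run:
```python
from h import *
P=pickle.load(open("w7.pkl","rb")); k=.64
g=lambda u,v,z=.05: onz("w",(u*k,v*k),z,P)[:2]
A,B=g(351,241),g(461,239); print("near",A,B,np.linalg.norm(A-B))
C,D=g(342,0),g(468,0); print("far side pts",C,D)
yl=(C-A);yr=(D-B);print("dirs",[np.degrees(np.arctan2(v[1],v[0])) for v in(yl,yr,B-A)])
yd=yl/np.linalg.norm(yl)+yr/np.linalg.norm(yr);yd/=np.linalg.norm(yd)
M=(A+B)/2; c=M+.112*yd; print("centre",c,yd)
for v in(181,123,58): print("divider at",(g(405,v)-c)@yd)
for y in(.088,.044,0,-.044): print(y,c+y*yd)
o=r.observe();p=o["eef_pos"][:2];a=np.radians(o["ee_rot"][2]);tx=np.array([np.cos(a),np.sin(a)]);ty=np.array([np.sin(a),-np.cos(a)])
t=c+.088*yd; d=t-p; print("to +88: tool x,y",d@tx,d@ty)
```

```text
near [0.4138 0.1607] [0.4978 0.1347] 0.08798333839448451
far side pts [0.4658 0.3215] [0.5488 0.2939]
dirs [np.float64(72.07441226091083), np.float64(72.231884414672), np.float64(-17.17344585411425)]
centre [0.4901 0.2543] [0.3065 0.9519]
divider at -0.06613204697796232
divider at -0.024146674170469923
divider at 0.01963044892497537
0.088 [0.5171 0.3381]
0.044 [0.5036 0.2962]
0 [0.4901 0.2543]
-0.044 [0.4766 0.2124]
to +88: tool x,y 0.2093882919770988 0.0012307054101511662
```

Emit:
jog_arm(moves="0.034 0 0 0 0 0 0.04; 0.034 0 0 0 0 0 0.04; 0.034 0 0 0 0 0 0.04; 0.034 0.001 0 0 0 0 0.04; 0.034 0 0 0 0 0 0.04; 0.025 0 0 0 0 0 0.04; 0.0095 0 0 0 0 0 0.04; 0 0 0 0 0 0 0.04")

```text
t: 11.67
eef_pos: [0.5166, 0.334, 0.2772]
ee_rot: [-179.9, 0.1, 71.8]
contact_force: [0.2, -0.2, -1.4]
grip_width: 0.043
grasp_force: 26.5
```

Emit:
jog_arm(moves="0 0 0.02 0 0 0 0.04; 0 0 0.035 0 0 0 0.04; 0 0 0.035 0 0 0 0.04; 0 0 0.025 0 0 0 0.04; 0 0 0 0 0 0 0.04; 0 0 0 0 0 0 0.04")

```text
t: 12.17
eef_pos: [0.5155, 0.3312, 0.162]
ee_rot: [-179.8, 0.2, 71.6]
contact_force: [0.4, -1.0, -0.8]
grip_width: 0.0433
grasp_force: 26.5
```

Run:
```python
from h import *
im,P=wshot("w8")
o=r.observe();p=o["eef_pos"];a=np.radians(o["ee_rot"][2]);tx=np.array([np.cos(a),np.sin(a)]);ty=np.array([np.sin(a),-np.cos(a)])
d=np.array([.5171,.3381])-p[:2]; print("to cell",d@tx,d@ty,p[2])
im=im[:,:,::-1].copy()
sc=optics.camera("scene")[:,:,::-1];sd=optics.camera("side")[:,:,::-1]
crop=lambda im,c,s:cv2.resize(im[c[1]-s*3//4:c[1]+s*3//4,c[0]-s:c[0]+s],(400,300),interpolation=cv2.INTER_CUBIC)
cv2.imwrite("pics/w8.png",np.vstack([np.hstack([cv2.resize(im,(400,300)),crop(sc,(385,260),60)]),np.hstack([crop(sd,(190,165),60),crop(im,(256,192),120)])]))
```

```text
[0.5155 0.3312 0.162 ] [-179.8276    0.1953   71.6328] [25.8  5.2 98.3 -0.  76.8 44.1]
to cell 0.005642207644856658 -0.0017729081855902336 0.16469721726435826
```

View pics/w8.png

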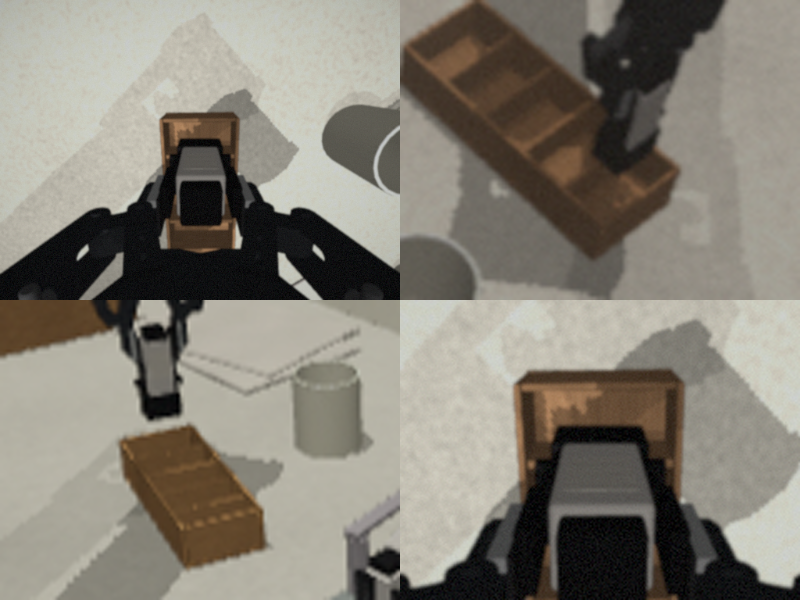

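The cartridge is centred over the end cell (rim centre and cartridge agree to about 1 px). Lowering it.

Emit:
jog_arm(moves="0 -0.001 0.015 0 0 0 0.04; 0 0 0.015 0 0 0 0.04; 0 0 0.015 0 0 0 0.04; 0 0 0.012 0 0 0 0.04; 0 0 0.006 0 0 0 0.04; 0 0 0 0 0 0 0.04; 0 0 0 0 0 0 0.04")

```text
t: 12.9
eef_pos: [0.5163, 0.3337, 0.1017]
ee_rot: [180.0, -0.0, 71.7]
contact_force: [0.0, 0.2, -1.4]
grip_width: 0.0432
grasp_force: 26.5
```

Emit:
jog_arm(moves="0 0 0.004 0 0 0 0.04; 0 0 0.004 0 0 0 0.04; 0 0 0.002 0 0 0 0.04; 0 0 0 0 0 0 0.04; 0 0 0 0 0 0 0.04")

```text
t: 13.32
eef_pos: [0.5157, 0.3334, 0.0907]
ee_rot: [-180.0, 0.0, 71.7]
contact_force: [0.5, 0.9, -1.4]
grip_width: 0.0431
grasp_force: 26.5
```

Emit:
jog_arm(moves="0 0 0.002 0 0 0 0.04; 0 0 0.001 0 0 0 0.04; 0 0 0 0 0 0 0.04; 0 0 0 0 0 0 0.04")

```text
t: 13.65
eef_pos: [0.5163, 0.3338, 0.089]
ee_rot: [180.0, -0.1, 71.7]
contact_force: [-1.8, -0.4, 4.6]
grip_width: 0.0429
grasp_force: 27.5
```

Floor contact is at TCP z = 0.089, as predicted. Releasing and rising.

Emit:
jog_arm(moves="0 0 0 0 0 0 0.055; 0 0 0 0 0 0 0.07; 0 0 0 0 0 0 0.085; 0 0 0 0 0 0 0.085; 0 0 0 0 0 0 0.085; 0 0 -0.02 0 0 0 0.085; 0 0 -0.04 0 0 0 0.085; 0 0 -0.04 0 0 0 0.085")

```text
t: 14.32
eef_pos: [0.5143, 0.3327, 0.1863]
ee_rot: [-179.8, 0.2, 71.7]
contact_force: [0.5, 1.1, 1.1]
grip_width: 0.0847
grasp_force: 0.0
```

Emit:
jog_arm(moves="-0.037 0 -0.015 0 0 0 0.085; -0.04 0 0 0 0 0 0.085; -0.04 0 0 0 0 0 0.085; -0.04 0 0 0 0 0 0.085; -0.04 0 0 0 0 0 0.085; 0 0 0 0 0 0 0.085")

```text
t: 14.82
eef_pos: [0.452, 0.1419, 0.2021]
ee_rot: [-180.0, 0.2, 71.4]
contact_force: [0.3, -0.1, -0.2]
grip_width: 0.0851
grasp_force: 0.0
```

Run:
```python
from h import *
im,P=wshot("w9")
sd=optics.camera("side")[:,:,::-1];sc=optics.camera("scene")[:,:,::-1]
im=im[:,:,::-1].copy()
for y in(.088,.044,0,-.044):
    c=np.array([.4901,.2543])+y*np.array([.3065,.9519]);print(c,proj("w",np.array([*c,.05]),P))
crop=lambda im,c,s:cv2.resize(im[c[1]-s*3//4:c[1]+s*3//4,c[0]-s:c[0]+s],(400,300),interpolation=cv2.INTER_CUBIC)
cv2.imwrite("pics/w9.png",np.hstack([cv2.resize(im,(400,300)),crop(sd,(190,165),60)]))
```

```text
[0.452  0.1419 0.2021] [-179.9891    0.1555   71.3946] [  8.5 -16.7 114.6  -0.1  82.2  27.1]
[0.5171 0.3381] [256.1226 -73.7028]
[0.5036 0.2962] [256.7976 -10.8477]
[0.4901 0.2543] [257.4073  45.9368]
[0.4766 0.2124] [257.9609  97.4896]
```

View pics/w9.png

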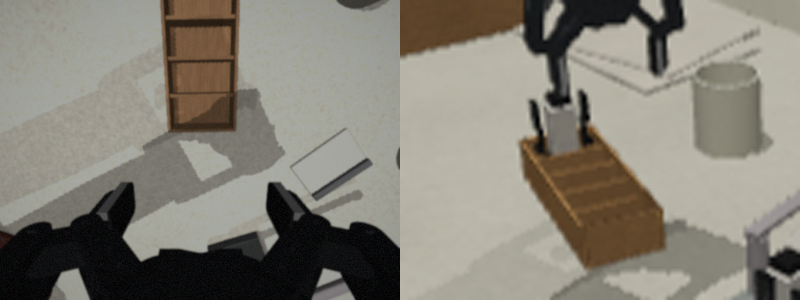

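The first cartridge stands in the far end cell. I'll write a carton locator based on a colour mask, so I don't need to view more pictures, and test it on the saved frames.

```bash
cat >> h.py <<'E'
def carton(im,P,side=1):
    "carton centre, y dir from a wrist picture (rgb) taken with the near edge in view"
    hsv=cv2.cvtColor(im,cv2.COLOR_RGB2HSV)
    m=((hsv[...,0]>5)&(hsv[...,0]<20)&(hsv[...,1]>90)&(hsv[...,2]>45)).astype(np.uint8)
    m=cv2.morphologyEx(m,cv2.MORPH_CLOSE,np.ones((5,5)))
    n,l,st,ce=cv2.connectedComponentsWithStats(m); i=1+np.argmax(st[1:,4]); m=l==i
    rows=np.where(m.any(1))[0]; vmax=rows.max()
    L=[];R=[]
    for v in range(max(rows.min(),2),vmax-8):
        u=np.where(m[v])[0]; L.append(onz("w",(u.min()-.5,v),.05,P)[:2]); R.append(onz("w",(u.max()+.5,v),.05,P)[:2])
    def fit(q): # robust line
        vx,vy,x,y=cv2.fitLine(np.float32(q),cv2.DIST_HUBER,0,.001,.001).ravel(); d=np.array([vx,vy]); return d*np.sign(d[1]),np.array([x,y])
    dl,pl=fit(L);dr,pr=fit(R); yd=dl+dr;yd/=np.linalg.norm(yd); xd=np.array([yd[1],-yd[0]])
    N=[]
    us=np.where(m[vmax-8])[0]
    for u in range(us.min()+6,us.max()-5):
        N.append(onz("w",(u,np.where(m[:,u])[0].max()+.5),.05,P)[:2]@yd)
    xc=(pl@xd+pr@xd)/2; c=xc*xd+(np.median(N)+.112)*yd
    print("carton width",pr@xd-pl@xd,"yd ang",np.degrees(np.arctan2(dl[1],dl[0])),np.degrees(np.arctan2(dr[1],dr[0])),"centre",c)
    return c,yd
def totool(target):
    o=r.observe();p=o["eef_pos"];a=np.radians(o["ee_rot"][2]);d=np.asarray(target)[:2]-p[:2]
    return d@[np.cos(a),np.sin(a)],d@[np.sin(a),-np.cos(a)]
E
python3 - <<'E'
from h import *
for n in("w7","w9"):
    carton(cv2.imread(f"pics/{n}s.png")[:,:,::-1],pickle.load(open(n+".pkl","rb")))
b=np.array([-.014,1]); c=np.array([.4434,-.1668])
for y in(-.021,.021,.063): print(c+y*b)
t=c-.021*b+[0,-.04]; print(totool(t))
E
```

```text
carton width 0.08569154 yd ang 72.3996 72.292015 centre [0.4896 0.2558]
carton width 0.085980356 yd ang 72.432724 72.35844 centre [0.4893 0.2553]
[ 0.4437 -0.1878]
[ 0.4431 -0.1458]
[ 0.4425 -0.1038]
(np.float64(-0.35820850618660705), np.float64(0.108163568193145))
```

Emit:
jog_arm(moves="-0.02 0 0 0 0 -6.5 0.085; -0.03 0 0 0 0 -6.5 0.085; -0.038 0 0 0 0 -6.4 0.085; -0.041 0 0 0 0 0 0.085; -0.041 0 0 0 0 0 0.085; -0.041 0 0 0 0 0 0.085; -0.041 0 0 0 0 0 0.085; -0.041 0 0 0 0 0 0.085")

```text
t: 15.63
eef_pos: [0.4413, -0.1432, 0.2032]
ee_rot: [179.9, 0.0, 90.7]
contact_force: [0.7, 0.2, 0.1]
grip_width: 0.085
grasp_force: 0.0
```

Run:
```python
from h import *
print(r.observe()["eef_pos"],totool([.4440,-.189]))
```

```text
[ 0.4413 -0.1432  0.2032] (np.float64(-0.0457881215551116), np.float64(0.0021278022983042062))
```

Emit:
jog_arm(moves="-0.025 0.002 0.02 0 0 0 0.085; 0 0 0.022 0 0 0 0.085; 0 0 0 0 0 0 0.085; 0 0 0 0 0 0 0.085")

```text
t: 15.97
eef_pos: [0.4426, -0.166, 0.1595]
ee_rot: [-179.8, -0.1, 90.7]
contact_force: [-0.5, 0.3, 0.3]
grip_width: 0.0846
grasp_force: 0.0
```

Run:
```python
from h import *
im,P=wshot("w10"); print(totool([.4440,-.189]))
# black caps: dark blobs, projected on z=.125
g=cv2.cvtColor(im,cv2.COLOR_RGB2GRAY)
for y in(-.021,.021,.063):
    c=np.array([.4434,-.1668])+y*np.array([-.014,1]);u,v=proj("w",np.array([*c,.125]),P); print(y,c,u,v)
    u=int(u);col=g[max(0,int(v)-40):int(v)+40,u-6:u+7].mean(1); print(max(0,int(v)-40),col.astype(int).tolist())
```

```text
[ 0.4426 -0.166   0.1595] [-179.8206   -0.1308   90.6784] [-29.6 -14.5 117.    0.   77.7 -30.3]
(np.float64(-0.02287850340272828), np.float64(0.00037782897561634214))
-0.021 [ 0.4437 -0.1878] 259.22810948139187 253.66373163095773
213 [67, 83, 88, 87, 90, 88, 88, 88, 90, 96, 98, 91, 87, 87, 89, 98, 112, 124, 129, 121, 94, 54, 13, 7, 9, 7, 8, 12, 13, 10, 12, 14, 12, 15, 15, 16, 14, 18, 17, 16, 19, 16, 19, 18, 18, 18, 17, 15, 18, 18, 15, 17, 15, 17, 16, 17, 15, 14, 15, 28, 44, 57, 62, 63, 62, 64, 63, 63, 63, 63, 67, 86, 113, 133, 145, 150, 150, 150, 149, 147]
0.021 [ 0.4431 -0.1458] 259.30207685234785 190.4645452628766
150 [114, 113, 115, 113, 108, 100, 94, 93, 92, 92, 92, 92, 98, 108, 109, 98, 94, 115, 149, 177, 187, 167, 116, 54, 16, 10, 16, 21, 26, 30, 31, 32, 32, 32, 30, 29, 27, 25, 24, 23, 19, 17, 17, 16, 12, 16, 17, 17, 13, 13, 17, 16, 12, 13, 14, 15, 13, 12, 14, 13, 10, 21, 43, 67, 83, 88, 87, 90, 88, 88, 88, 90, 96, 98, 91, 87, 87, 89, 98, 112]
0.063 [ 0.4425 -0.1038] 259.38682880662213 118.05079736287884
78 [73, 91, 105, 113, 116, 124, 132, 136, 141, 145, 145, 144, 143, 143, 142, 140, 136, 121, 101, 92, 118, 157, 174, 155, 100, 45, 28, 33, 34, 34, 31, 27, 25, 21, 21, 22, 21, 21, 17, 19, 18, 20, 20, 21, 20, 18, 17, 21, 18, 18, 17, 16, 18, 15, 17, 20, 17, 21, 16, 17, 17, 17, 20, 19, 19, 26, 55, 87, 108, 114, 114, 114, 114, 113, 115, 113, 108, 100, 94, 93]
```

Emit:
jog_arm(moves="-0.022 0.0005 0 0 0 0 0.085; -0.001 0 0.028 0 0 0 0.085; 0 0 0.0295 0 0 0 0.085; 0 0 0 0 0 0 0.085; 0 0 0 0 0 0 0.085")

```text
t: 16.43
eef_pos: [0.4434, -0.1887, 0.1033]
ee_rot: [-179.9, -0.1, 90.7]
contact_force: [0.4, -0.2, 0.2]
grip_width: 0.0853
grasp_force: 0.0
```

Emit:
jog_arm(moves="0 0 0 0 0 0 0.07; 0 0 0 0 0 0 0.06; 0 0 0 0 0 0 0.05; 0 0 0 0 0 0 0.04; 0 0 0 0 0 0 0.04; 0 0 0 0 0 0 0.04; 0 0 0 0 0 0 0.04; 0 0 0 0 0 0 0.04")

```text
t: 17.1
eef_pos: [0.4445, -0.191, 0.107]
ee_rot: [179.9, 0.1, 90.6]
contact_force: [-4.9, 0.8, 12.6]
grip_width: 0.0438
grasp_force: 25.4
```

Emit:
jog_arm(moves="0 0 -0.004 0 0 0 0.04; 0 0 -0.004 0 0 0 0.04; 0 0 -0.006 0 0 0 0.04; 0 0 -0.008 0 0 0 0.04; 0 0 0 0 0 0 0.04")

```text
t: 17.52
eef_pos: [0.4445, -0.1906, 0.1274]
ee_rot: [179.8, 0.1, 90.6]
contact_force: [0.3, -0.6, -0.5]
grip_width: 0.0431
grasp_force: 26.5
```

Emit:
jog_arm(moves="0 0 -0.015 0 0 0 0.04; 0 0 -0.02 0 0 0 0.04; 0 0 -0.025 0 0 0 0.04; 0 0 -0.025 0 0 0 0.04; 0 0 -0.025 0 0 0 0.04; 0 0 -0.025 0 0 0 0.04; 0.01 0 -0.01 0 0 0 0.04; 0.02 0 0 0 0 0 0.04")

```text
t: 18.18
eef_pos: [0.4444, -0.1612, 0.2739]
ee_rot: [179.7, 0.2, 90.5]
contact_force: [0.2, 0.6, -2.3]
grip_width: 0.0433
grasp_force: 26.5
```

Emit:
jog_arm(moves="0.035 0 0 0 0 0 0.04; 0.038 0 0 0 0 0 0.04; 0.038 0 0 0 0 0 0.04; 0.038 0 0 0 0 0 0.04; 0.038 0 0 0 0 0 0.04; 0.038 0 0 0 0 0 0.04; 0.038 0.01 0 0 0 3 0.04; 0.02 0 0 0 0 7 0.04")

```text
t: 18.85
eef_pos: [0.4505, 0.127, 0.2694]
ee_rot: [-180.0, -0.1, 80.6]
contact_force: [0.3, 0.4, -1.8]
grip_width: 0.043
grasp_force: 26.5
```

Emit:
jog_arm(moves="0.01 0 0 0 0 7 0.04; 0 0 0 0 0 1 0.04; 0 0 0 0 0 0 0.04")

```text
t: 19.1
eef_pos: [0.4521, 0.1334, 0.2694]
ee_rot: [-179.9, 0.1, 72.8]
contact_force: [-0.3, -0.7, -1.5]
grip_width: 0.043
grasp_force: 26.5
```

Run:
```python
from h import *
im,P=wshot("w11"); c,yd=carton(im,P)
g=cv2.cvtColor(im,cv2.COLOR_RGB2GRAY); print("cap col",g[200:320,252:265].mean(1).astype(int)[::3].tolist())
g7=cv2.cvtColor(cv2.imread("pics/w7s.png"),cv2.COLOR_BGR2GRAY); print("cap col w7",g7[200:320,252:265].mean(1).astype(int)[::3].tolist())
print("to +44",totool(c+.044*yd)," yaw err",np.degrees(np.arctan2(yd[1],yd[0]))-r.observe()["ee_rot"][2])
```

```text
[0.4521 0.1334 0.2694] [-179.9219    0.0522   72.8368] [  7.4 -19.5 110.4  -0.   89.2  24.6]
carton width 0.085719705 yd ang 72.33359 72.23293 centre [0.4895 0.2554]
cap col [85, 84, 85, 86, 85, 85, 94, 82, 84, 100, 123, 101, 6, 7, 7, 9, 13, 16, 13, 12, 14, 13, 11, 13, 12, 14, 11, 10, 12, 11, 70, 147, 147, 147, 150, 150, 153, 176, 183, 188]
cap col w7 [83, 85, 83, 85, 83, 96, 84, 82, 99, 122, 103, 9, 4, 8, 11, 11, 14, 12, 9, 11, 12, 11, 10, 14, 12, 14, 10, 11, 13, 27, 186, 201, 201, 201, 202, 200, 201, 202, 202, 202]
to +44 (np.float64(0.17214307938723034), np.float64(-0.0003297699730797502))  yaw err -0.5066081190314833
```

Emit:
jog_arm(moves="0.034 0 0 0 0 0.5 0.04; 0.034 0 0 0 0 0 0.04; 0.034 0 0 0 0 0 0.04; 0.034 0 0 0 0 0 0.04; 0.023 0 0 0 0 0 0.04; 0.01 0 0 0 0 0 0.04; 0 0 0 0 0 0 0.04")

```text
t: 19.73
eef_pos: [0.5047, 0.2941, 0.2697]
ee_rot: [-180.0, 0.0, 72.2]
contact_force: [-1.2, -0.1, -1.5]
grip_width: 0.0431
grasp_force: 26.5
```

Emit:
jog_arm(moves="0 0 0.02 0 0 0 0.04; 0 0 0.035 0 0 0 0.04; 0 0 0.035 0 0 0 0.04; 0 0 0.02 0 0 0 0.04; 0 0 0 0 0 0 0.04; 0 0 0 0 0 0 0.04")

```text
t: 20.23
eef_pos: [0.5036, 0.2919, 0.1593]
ee_rot: [-179.9, 0.1, 72.1]
contact_force: [-0.2, 0.7, -0.1]
grip_width: 0.0429
grasp_force: 26.5
```

Run:
```python
from h import *
print(r.observe()["eef_pos"],totool(np.array([.4895,.2554])+(.044)*np.array([.3048,.9524])))
```

```text
[0.5036 0.2919 0.1593] (np.float64(0.004896856826240302), np.float64(-0.0023592836862618687))
```

Emit:
jog_arm(moves="0.001 -0.002 0.015 0 0 0 0.04; 0 0 0.015 0 0 0 0.04; 0 0 0.015 0 0 0 0.04; 0 0 0.012 0 0 0 0.04; 0 0 0.006 0 0 0 0.04; 0 0 0 0 0 0 0.04; 0 0 0 0 0 0 0.04")

```text
t: 20.82
eef_pos: [0.5035, 0.2954, 0.0984]
ee_rot: [179.9, -0.0, 72.1]
contact_force: [-0.0, 0.3, -1.3]
grip_width: 0.0429
grasp_force: 26.5
```

Emit:
jog_arm(moves="0 0 0.004 0 0 0 0.04; 0 0 0.002 0 0 0 0.04; 0 0 0.002 0 0 0 0.04; 0 0 0 0 0 0 0.04; 0 0 0 0 0 0 0.04")

```text
t: 21.23
eef_pos: [0.5036, 0.2959, 0.0913]
ee_rot: [179.9, -0.1, 72.1]
contact_force: [-2.6, -0.5, 4.9]
grip_width: 0.0431
grasp_force: 27.6
```

Floor contact again, where expected. Releasing, rising and returning toward the dock.

Emit:
jog_arm(moves="0 0 0 0 0 0 0.055; 0 0 0 0 0 0 0.07; 0 0 0 0 0 0 0.085; 0 0 0 0 0 0 0.085; 0 0 0 0 0 0 0.085; 0 0 -0.02 0 0 0 0.085; 0 0 -0.04 0 0 0 0.085; 0 0 -0.04 0 0 0 0.085")

```text
t: 21.9
eef_pos: [0.5013, 0.2947, 0.188]
ee_rot: [-179.8, 0.2, 72.1]
contact_force: [0.6, 1.0, 0.7]
grip_width: 0.0849
grasp_force: 0.0
```

Emit:
jog_arm(moves="-0.037 0 -0.015 0 0 0 0.085; -0.04 0 0 0 0 0 0.085; -0.04 0 0 0 0 0 0.085; -0.04 0 0 0 0 0 0.085; -0.02 0 0 0 0 -6.2 0.085; -0.03 0 0 0 0 -6.2 0.085; -0.038 0 0 0 0 -6.2 0.085; 0 0 0 0 0 0 0.085")

```text
t: 22.57
eef_pos: [0.4386, 0.0575, 0.2044]
ee_rot: [180.0, 0.1, 90.3]
contact_force: [-1.1, 1.0, 0.5]
grip_width: 0.0848
grasp_force: 0.0
```

Run:
```python
from h import *
print(r.observe()["eef_pos"],r.observe()["ee_rot"],"to bay +21",totool([.4436,-.1475]))
```

```text
[0.4386 0.0575 0.2044] [179.964    0.1419  90.2703] to bay +21 (np.float64(-0.20504517096362468), np.float64(0.004035227508401786))
```

Emit:
jog_arm(moves="-0.035 0.0015 0 0 0 0 0.085; -0.04 0.0015 0 0 0 0 0.085; -0.04 0 0 0 0 0 0.085; -0.04 0 0 0 0 0 0.085; -0.035 0 0.015 0 0 -0.4 0.085; -0.0135 0 0.029 0 0 0 0.085; 0 0 0 0 0 0 0.085; 0 0 0 0 0 0 0.085")

```text
t: 23.23
eef_pos: [0.4424, -0.1414, 0.1586]
ee_rot: [-179.8, -0.1, 90.6]
contact_force: [0.6, -0.0, 0.3]
grip_width: 0.085
grasp_force: 0.0
```

Run:
```python
from h import *
print(r.observe()["eef_pos"],r.observe()["ee_rot"],"to bay +21",totool([.4428,-.1465]))
```

```text
[ 0.4424 -0.1414  0.1586] [-179.7925   -0.1437   90.6483] to bay +21 (np.float64(-0.005136783200406054), np.float64(0.00030854146991928286))
```

Emit:
jog_arm(moves="-0.0035 0 0.028 0 0 0 0.085; 0 0 0.028 0 0 0 0.085; 0 0 0 0 0 0 0.085; 0 0 0 0 0 0 0.085")

```text
t: 23.57
eef_pos: [0.4433, -0.1438, 0.1043]
ee_rot: [-179.9, -0.1, 90.9]
contact_force: [-0.6, 0.6, 1.0]
grip_width: 0.085
grasp_force: 0.0
```

Emit:
jog_arm(moves="0 0 0 0 0 0 0.07; 0 0 0 0 0 0 0.06; 0 0 0 0 0 0 0.05; 0 0 0 0 0 0 0.04; 0 0 0 0 0 0 0.04; 0 0 0 0 0 0 0.04; 0 0 0 0 0 0 0.04; 0 0 0 0 0 0 0.04")

```text
t: 24.23
eef_pos: [0.4444, -0.1459, 0.1079]
ee_rot: [179.9, 0.1, 90.8]
contact_force: [-5.9, 2.1, 12.3]
grip_width: 0.0437
grasp_force: 25.1
```

Emit:
jog_arm(moves="0 0 -0.004 0 0 0 0.04; 0 0 -0.004 0 0 0 0.04; 0 0 -0.006 0 0 0 0.04; 0 0 -0.008 0 0 0 0.04; 0 0 0 0 0 0 0.04")

```text
t: 24.65
eef_pos: [0.4446, -0.1457, 0.1284]
ee_rot: [179.8, 0.1, 90.8]
contact_force: [-0.2, 0.1, -0.4]
grip_width: 0.0431
grasp_force: 26.4
```

Emit:
jog_arm(moves="0 0 -0.015 0 0 0 0.04; 0 0 -0.02 0 0 0 0.04; 0 0 -0.025 0 0 0 0.04; 0 0 -0.025 0 0 0 0.04; 0 0 -0.025 0 0 0 0.04; 0 0 -0.025 0 0 0 0.04; 0.01 0 -0.01 0 0 0 0.04; 0.02 0 0 0 0 0 0.04")

```text
t: 25.32
eef_pos: [0.4444, -0.1162, 0.2749]
ee_rot: [179.7, 0.2, 90.6]
contact_force: [-0.2, 0.3, -0.6]
grip_width: 0.043
grasp_force: 26.4
```

Emit:
jog_arm(moves="0.03 0 0 0 0 0 0.04; 0.035 0 0 0 0 0 0.04; 0.035 0 0 0 0 0 0.04; 0.035 0 0 0 0 0 0.04; 0.035 0 0 0 0 0 0.04; 0.03 0.01 0 0 0 5 0.04; 0.02 0 0 0 0 7 0.04; 0.01 0 0 0 0 6.6 0.04")

```text
t: 25.98
eef_pos: [0.4529, 0.1178, 0.2703]
ee_rot: [-179.9, -0.0, 72.0]
contact_force: [-0.2, -0.7, -1.0]
grip_width: 0.0429
grasp_force: 26.4
```

Emit:
jog_arm(moves="0 0 0 0 0 0 0.04; 0 0 0 0 0 0 0.04")

```text
t: 26.15
eef_pos: [0.4532, 0.1153, 0.2704]
ee_rot: [-179.9, 0.0, 72.4]
contact_force: [-0.4, 0.8, -1.1]
grip_width: 0.0429
grasp_force: 26.4
```

Run:
```python
from h import *
im,P=wshot("w12"); c,yd=carton(im,P)
g=cv2.cvtColor(im,cv2.COLOR_RGB2GRAY); print("cap col",g[200:320,252:265].mean(1).astype(int)[::3].tolist())
print("to 0",totool(c)," yaw err",np.degrees(np.arctan2(yd[1],yd[0]))-r.observe()["ee_rot"][2])
```

```text
[0.4532 0.1153 0.2704] [-179.9207    0.0473   72.448 ] [  5.1 -20.1 110.8  -0.   89.5  22.7]
carton width 0.085920155 yd ang 72.29223 72.46134 centre [0.4895 0.2552]
cap col [82, 83, 82, 84, 84, 85, 85, 83, 93, 82, 84, 110, 123, 65, 9, 8, 11, 9, 11, 13, 9, 13, 12, 9, 13, 12, 10, 12, 15, 12, 9, 15, 96, 149, 166, 170, 175, 180, 185, 189]
to 0 (np.float64(0.14487049035281294), np.float64(-0.008147454505956274))  yaw err 0.012729777418542199
```

Emit:
jog_arm(moves="0.03 -0.002 0 0 0 0 0.04; 0.034 -0.002 0 0 0 0 0.04; 0.034 -0.002 0 0 0 0 0.04; 0.026 -0.002 0 0 0 0 0.04; 0.015 0 0 0 0 0 0.04; 0.005 0 0 0 0 0 0.04; 0 0 0 0 0 0 0.04")

```text
t: 26.78
eef_pos: [0.4904, 0.254, 0.2709]
ee_rot: [-180.0, 0.0, 72.3]
contact_force: [0.3, 0.3, -0.9]
grip_width: 0.043
grasp_force: 26.4
```

Emit:
jog_arm(moves="0 0 0.02 0 0 0 0.04; 0 0 0.035 0 0 0 0.04; 0 0 0.035 0 0 0 0.04; 0 0 0.02 0 0 0 0.04; 0 0 0 0 0 0 0.04; 0 0 0 0 0 0 0.04")

```text
t: 27.28
eef_pos: [0.4895, 0.2526, 0.1604]
ee_rot: [-179.9, 0.1, 72.1]
contact_force: [-0.4, -0.1, -1.0]
grip_width: 0.0429
grasp_force: 26.4
```

Run:
```python
from h import *
print(r.observe()["eef_pos"],totool(np.array([.4895,.2552])))
```

```text
[0.4895 0.2526 0.1604] (np.float64(0.002482428483722577), np.float64(-0.0008176473327258949))
```

Emit:
jog_arm(moves="0 -0.001 0.015 0 0 0 0.04; 0 0 0.015 0 0 0 0.04; 0 0 0.015 0 0 0 0.04; 0 0 0.012 0 0 0 0.04; 0 0 0.006 0 0 0 0.04; 0 0 0 0 0 0 0.04; 0 0 0 0 0 0 0.04")

```text
t: 27.87
eef_pos: [0.49, 0.2545, 0.0994]
ee_rot: [179.9, -0.0, 72.2]
contact_force: [-0.5, 1.1, -0.4]
grip_width: 0.0433
grasp_force: 26.4
```

Emit:
jog_arm(moves="0 0 0.004 0 0 0 0.04; 0 0 0.002 0 0 0 0.04; 0 0 0.001 0 0 0 0.04; 0 0 0 0 0 0 0.04; 0 0 0 0 0 0 0.04")

```text
t: 28.28
eef_pos: [0.4898, 0.2548, 0.0922]
ee_rot: [179.9, -0.0, 72.2]
contact_force: [-1.1, 0.5, 4.2]
grip_width: 0.043
grasp_force: 27.1
```

Set down. Releasing and going back for the last one.

Emit:
jog_arm(moves="0 0 0 0 0 0 0.055; 0 0 0 0 0 0 0.07; 0 0 0 0 0 0 0.085; 0 0 0 0 0 0 0.085; 0 0 0 0 0 0 0.085; 0 0 -0.02 0 0 0 0.085; 0 0 -0.04 0 0 0 0.085; 0 0 -0.04 0 0 0 0.085")

```text
t: 28.95
eef_pos: [0.4877, 0.2539, 0.1902]
ee_rot: [-179.8, 0.2, 72.2]
contact_force: [2.1, 0.6, -0.2]
grip_width: 0.085
grasp_force: 0.0
```

Emit:
jog_arm(moves="-0.037 0 -0.015 0 0 0 0.085; -0.04 0 0 0 0 0 0.085; -0.04 0 0 0 0 0 0.085; -0.02 0 0 0 0 -6.2 0.085; -0.03 0 0 0 0 -6.2 0.085; -0.038 0 0 0 0 -6.2 0.085; -0.03 0 0 0 0 0 0.085; 0 0 0 0 0 0 0.085")

```text
t: 29.62
eef_pos: [0.4381, 0.0251, 0.2066]
ee_rot: [179.9, 0.1, 90.1]
contact_force: [0.7, 0.2, -0.0]
grip_width: 0.0848
grasp_force: 0.0
```

Run:
```python
from h import *
print(r.observe()["eef_pos"],r.observe()["ee_rot"],"to bay +63",totool([.4420,-.104]))
```

```text
[0.4381 0.0251 0.2066] [179.9471   0.1232  90.1354] to bay +63 (np.float64(-0.12908752931737777), np.float64(0.00356564146837106))
```

Emit:
jog_arm(moves="-0.03 0.0015 0 0 0 -0.5 0.085; -0.038 0.002 0 0 0 0 0.085; -0.035 0 0 0 0 0 0.085; -0.02 0 0.015 0 0 0 0.085; -0.0055 0 0.03 0 0 0 0.085; 0 0 0 0 0 0 0.085; 0 0 0 0 0 0 0.085")

```text
t: 30.2
eef_pos: [0.4423, -0.0987, 0.1597]
ee_rot: [-179.8, -0.1, 90.9]
contact_force: [-0.5, 0.1, 1.0]
grip_width: 0.0848
grasp_force: 0.0
```

Run:
```python
from h import *
im,P=wshot("w13")
print("to bay +63",totool([.4420,-.104]))
cv2.imwrite("pics/w13.png",np.hstack([cv2.resize(im[:,:,::-1],(400,300)),cv2.resize(optics.camera("scene")[:,:,::-1],(400,300))]))
```

```text
[ 0.4423 -0.0987  0.1597] [-179.7617   -0.1305   90.8974] [-22.  -17.6 119.5   0.   78.4 -22.9]
to bay +63 (np.float64(-0.005196239906207139), np.float64(-0.0015268233743445138))
```

Emit:
jog_arm(moves="-0.003 -0.001 0.028 0 0 0 0.085; 0 0 0.029 0 0 0 0.085; 0 0 0 0 0 0 0.085; 0 0 0 0 0 0 0.085")

```text
t: 30.63
eef_pos: [0.4424, -0.1015, 0.1045]
ee_rot: [-179.9, -0.0, 91.0]
contact_force: [0.7, -0.6, -0.1]
grip_width: 0.0852
grasp_force: 0.0
```

Emit:
jog_arm(moves="0 0 0 0 0 0 0.07; 0 0 0 0 0 0 0.06; 0 0 0 0 0 0 0.05; 0 0 0 0 0 0 0.04; 0 0 0 0 0 0 0.04; 0 0 0 0 0 0 0.04; 0 0 0 0 0 0 0.04; 0 0 0 0 0 0 0.04")

```text
t: 31.3
eef_pos: [0.4436, -0.1032, 0.108]
ee_rot: [179.9, 0.1, 90.9]
contact_force: [-7.1, 0.8, 14.1]
grip_width: 0.0436
grasp_force: 25.0
```

Emit:
jog_arm(moves="0 0 -0.004 0 0 0 0.04; 0 0 -0.004 0 0 0 0.04; 0 0 -0.006 0 0 0 0.04; 0 0 -0.008 0 0 0 0.04; 0 0 0 0 0 0 0.04")

```text
t: 31.72
eef_pos: [0.4438, -0.1029, 0.1284]
ee_rot: [179.8, 0.1, 90.9]
contact_force: [0.9, -0.7, -0.0]
grip_width: 0.0429
grasp_force: 26.4
```

Emit:
jog_arm(moves="0 0 -0.015 0 0 0 0.04; 0 0 -0.02 0 0 0 0.04; 0 0 -0.025 0 0 0 0.04; 0 0 -0.025 0 0 0 0.04; 0 0 -0.025 0 0 0 0.04; 0 0 -0.025 0 0 0 0.04; 0.01 0 -0.01 0 0 0 0.04; 0.02 0 0 0 0 0 0.04")

```text
t: 32.38
eef_pos: [0.4436, -0.0734, 0.2749]
ee_rot: [179.7, 0.1, 90.8]
contact_force: [-0.3, 0.2, -0.5]
grip_width: 0.0433
grasp_force: 26.4
```

Emit:
jog_arm(moves="0.03 0 0 0 0 0 0.04; 0.035 0 0 0 0 0 0.04; 0.035 0 0 0 0 0 0.04; 0.03 0 0 0 0 0 0.04; 0.03 0.005 0 0 0 5 0.04; 0.02 0 0 0 0 7 0.04; 0.008 0 0 0 0 6.6 0.04; 0 0 0 0 0 0 0.04")

```text
t: 33.05
eef_pos: [0.4468, 0.1176, 0.2702]
ee_rot: [-179.9, -0.0, 72.4]
contact_force: [0.0, -0.8, -1.6]
grip_width: 0.0431
grasp_force: 26.4
```

Run:
```python
from h import *
im,P=wshot("w14"); c,yd=carton(im,P)
g=cv2.cvtColor(im,cv2.COLOR_RGB2GRAY); print("cap col",g[200:320,252:265].mean(1).astype(int)[::3].tolist())
print("to -44",totool(c-.044*yd)," yaw err",np.degrees(np.arctan2(yd[1],yd[0]))-r.observe()["ee_rot"][2])
```

```text
[0.4468 0.1176 0.2702] [-179.8962   -0.0012   72.4367] [  5.5 -21.  111.4   0.   89.7  23. ]
carton width 0.0858317 yd ang 72.422554 72.45643 centre [0.4895 0.2557]
cap col [81, 82, 83, 83, 85, 83, 85, 83, 92, 82, 81, 94, 120, 105, 10, 8, 10, 7, 13, 12, 14, 11, 12, 12, 10, 11, 13, 14, 15, 11, 11, 12, 89, 171, 186, 191, 195, 199, 200, 200]
to -44 (np.float64(0.10160215107821277), np.float64(-0.0010202332660583138))  yaw err -0.16965847240548726
```

Emit:
jog_arm(moves="0.028 -0.001 0 0 0 0 0.04; 0.03 0 0 0 0 0 0.04; 0.025 0 0 0 0 0 0.04; 0.014 0 0 0 0 0 0.04; 0.004 0 0 0 0 0 0.04; 0 0 0 0 0 0 0.04")

```text
t: 33.6
eef_pos: [0.4771, 0.2117, 0.2709]
ee_rot: [-180.0, 0.1, 72.4]
contact_force: [-0.3, 0.0, -1.6]
grip_width: 0.0426
grasp_force: 26.4
```

Emit:
jog_arm(moves="0 0 0.02 0 0 0 0.04; 0 0 0.035 0 0 0 0.04; 0 0 0.035 0 0 0 0.04; 0 0 0.02 0 0 0 0.04; 0 0 0 0 0 0 0.04; 0 0 0 0 0 0 0.04; 0 0 0 0 0 0 0.04")

```text
t: 34.18
eef_pos: [0.4783, 0.2114, 0.1633]
ee_rot: [179.9, -0.1, 72.3]
contact_force: [-0.4, -0.6, -0.1]
grip_width: 0.043
grasp_force: 26.4
```

Run:
```python
from h import *
print(r.observe()["eef_pos"],totool(np.array([.4895,.2557])-.044*np.array([.302,.953])))
```

```text
[0.4783 0.2114 0.1633] (np.float64(0.001639125601229145), np.float64(-0.00267599075929027))
```

Emit:
jog_arm(moves="0.001 -0.002 0.015 0 0 0 0.04; 0 0 0.015 0 0 0 0.04; 0 0 0.015 0 0 0 0.04; 0 0 0.013 0 0 0 0.04; 0 0 0.006 0 0 0 0.04; 0 0 0 0 0 0 0.04; 0 0 0 0 0 0 0.04")

```text
t: 34.77
eef_pos: [0.4762, 0.2135, 0.0982]
ee_rot: [179.9, -0.0, 72.3]
contact_force: [-0.2, -0.4, -1.3]
grip_width: 0.0429
grasp_force: 26.4
```

Emit:
jog_arm(moves="0 0 0.004 0 0 0 0.04; 0 0 0.002 0 0 0 0.04; 0 0 0.001 0 0 0 0.04; 0 0 0 0 0 0 0.04; 0 0 0 0 0 0 0.04")

```text
t: 35.18
eef_pos: [0.4766, 0.2139, 0.0922]
ee_rot: [179.9, -0.1, 72.3]
contact_force: [-2.1, -0.2, 4.6]
grip_width: 0.0428
grasp_force: 27.4
```

Emit:
jog_arm(moves="0 0 0 0 0 0 0.055; 0 0 0 0 0 0 0.07; 0 0 0 0 0 0 0.085; 0 0 0 0 0 0 0.085; 0 0 0 0 0 0 0.085; 0 0 -0.02 0 0 0 0.085; 0 0 -0.04 0 0 0 0.085; 0 0 -0.04 0 0 0 0.085")

```text
t: 35.85
eef_pos: [0.474, 0.213, 0.1893]
ee_rot: [-179.8, 0.2, 72.3]
contact_force: [1.8, 0.7, 0.1]
grip_width: 0.0853
grasp_force: 0.0
```

Emit:
jog_arm(moves="-0.03 0 -0.035 0 0 0 0.085; -0.03 0 -0.03 0 0 -5 0.085; -0.03 0 -0.025 0 0 -7 0.085; -0.03 0 0 0 0 -7 0.085; -0.03 0.02 0 0 0 -7 0.085; -0.03 0.02 0 0 0 -7 0.085; -0.02 0.02 0 0 0 -7 0.085; 0 0 0 0 0 0 0.085")

```text
t: 36.52
eef_pos: [0.52, 0.0281, 0.276]
ee_rot: [180.0, 0.1, 112.0]
contact_force: [-1.4, -0.7, 0.1]
grip_width: 0.085
grasp_force: 0.0
```

Run:
```python
from h import *
im,P=wshot("w15"); im=im[:,:,::-1]
sd=optics.camera("side")[:,:,::-1];sc=optics.camera("scene")[:,:,::-1]
for z in(.139,.176): print(proj("w",np.array([.641,-.036,z]),P))
crop=lambda im,c,s:cv2.resize(im[c[1]-s*3//4:c[1]+s*3//4,c[0]-s:c[0]+s],(400,300),interpolation=cv2.INTER_CUBIC)
cv2.imwrite("pics/w15.png",np.vstack([np.hstack([cv2.resize(im,(400,300)),crop(sd,(190,165),60)]),np.hstack([crop(sc,(365,245),70),cv2.resize(sc,(400,300))])]))
```

```text
[0.52   0.0281 0.276 ] [179.9938   0.0619 112.0296] [ -5.1 -12.4 104.   -0.1  88.3 -27.1]
[340.2632 274.9531]
[351.3829 297.7213]
```

View pics/w15.png

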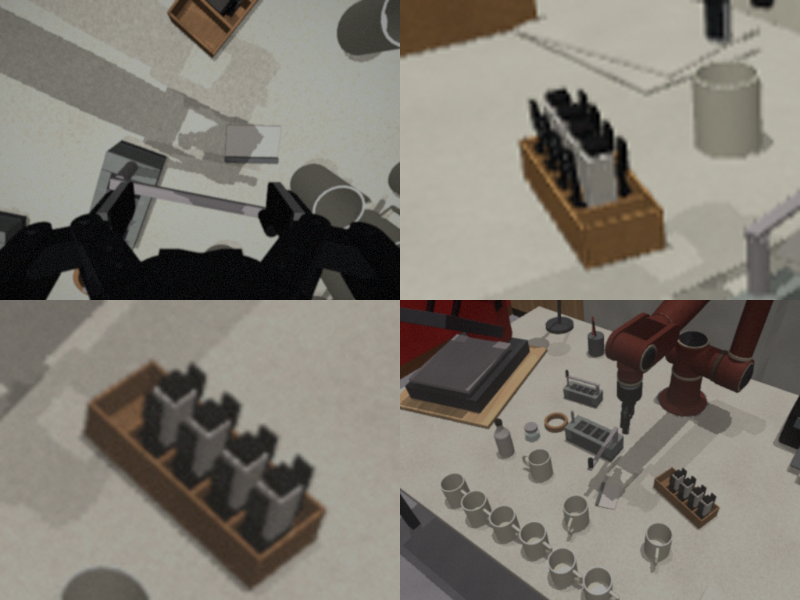

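All four stand upright, each in its own cell, and the dock is empty. Next I'll locate the knob from both fixed cameras.

Run:
```python
from h import *
R=[]
for n in("scene","side"):
    im=optics.camera(n); g=cv2.cvtColor(im,cv2.COLOR_RGB2GRAY); u,v=proj(n,np.array([.641,-.036,.1575])); print(n,u,v)
    x0,y0=int(u)-14,int(v)-18; m=(g[y0:y0+37,x0:x0+29]<45).astype(np.uint8)
    k,l,st,ce=cv2.connectedComponentsWithStats(m)
    for i in range(1,k): print(st[i].tolist(),ce[i]+[x0,y0])
    i=1+np.argmax(st[1:,4]); R.append(ray(n,ce[i]+[x0,y0])); print(onz(n,ce[i]+[x0,y0],.1575))
print(tri(R)); print(totool(tri(R)))
```

```text
scene 242.45884237008107 208.13415075592468
[14, 13, 5, 12, 50] [243.72 208.64]
[ 0.6406 -0.0323  0.1575]
side 274.26347374146883 156.35066630773758
[12, 13, 5, 12, 48] [273.8333 156.125 ]
[ 0.6413 -0.0339  0.1575]
[ 0.641  -0.033   0.1573]
(np.float64(-0.10662163872560886), np.float64(0.0905281713725233))
```

Emit:
jog_arm(moves="0 0 0 0 0 -7 0.085; 0 0 0 0 0 -7 0.085; 0 0 0 0 0 -7 0.085; 0 0 0 0 0 -7 0.085; 0 0 0 0 0 -7 0.085; 0 0 0 0 0 -7 0.085; 0 0 0 0 0 -7 0.085; 0 0 0 0 0 -7 0.085")

```text
t: 37.43
eef_pos: [0.517, 0.0321, 0.2767]
ee_rot: [180.0, 0.0, 168.5]
contact_force: [0.4, 0.8, -0.2]
grip_width: 0.0854
grasp_force: 0.0
```

Emit:
jog_arm(moves="0 0 0 0 0 -7 0.085; 0 0 0 0 0 -7 0.085; 0 0 0 0 0 -3 0.085; 0 0 0 0 0 0 0.085")

```text
t: 37.77
eef_pos: [0.517, 0.032, 0.2767]
ee_rot: [180.0, 0.0, -174.8]
contact_force: [-0.5, -0.0, 0.8]
grip_width: 0.085
grasp_force: 0.0
```

Run:
```python
from h import *
print(r.observe()["eef_pos"],r.observe()["ee_rot"],r.observe()["qpos"],totool([.641,-.036]))
```

```text
[0.517  0.032  0.2767] [ 179.9985    0.0256 -174.8313] [ -4.6947 -12.8231 104.3202   0.0058  88.4779 -99.8635] (np.float64(-0.11734203416343562), np.float64(-0.07890979101913684))
```

Emit:
jog_arm(moves="-0.0294 -0.0191 0.01 0 0 0 0.085; -0.0294 -0.0191 0.015 0 0 0 0.085; -0.0294 -0.0191 0.015 0 0 0 0.085; -0.0294 -0.0191 0.015 0 0 0 0.085; 0 0 0 0 0 0 0.085; 0 0 0 0 0 0 0.085")

```text
t: 38.27
eef_pos: [0.6411, -0.0346, 0.2184]
ee_rot: [179.9, -0.3, -175.0]
contact_force: [-0.8, 0.6, 0.0]
grip_width: 0.0849
grasp_force: 0.0
```

Run:
```python
from h import *
im,P=wshot("w16")
print(r.observe()["eef_pos"],totool([.641,-.0335]))
u,v=proj("w",np.array([.641,-.0335,.176]),P); print(u,v)
g=cv2.cvtColor(im,cv2.COLOR_RGB2GRAY); x0,y0=int(u)-40,int(v)-40
m=(g[y0:y0+65,x0:x0+80]<40).astype(np.uint8);k,l,st,ce=cv2.connectedComponentsWithStats(m)
for i in range(1,k):
    if st[i,4]>60: print(st[i].tolist(),ce[i]+[x0,y0],x0,y0)
```

```text
[ 0.6411 -0.0346  0.2184] [ 179.9096   -0.2985 -175.048 ] [  -9.7    6.5   91.4    0.    82.5 -104.7]
[ 0.6411 -0.0342  0.2205] (np.float64(7.498905200937968e-05), np.float64(0.0006642351499760118))
258.88161711772466 219.44577192790157
[25, 8, 26, 38, 772] [255.3161 205.9909] 218 179
```

Emit:
jog_arm(moves="0 0 0.026 0 0 0 0.085; 0 0 0.03 0 0 0 0.06; 0 0 0 0 0 0 0.03; 0 0 0 0 0 0 0.01; 0 0 0 0 0 0 0.01; 0 0 0 0 0 0 0.01; 0 0 0 0 0 0 0.01; 0 0 0 0 0 0 0.01", squeeze=20)

```text
t: 38.98
eef_pos: [0.6428, -0.0348, 0.1687]
ee_rot: [-179.9, 0.2, -174.9]
contact_force: [-1.9, 0.2, 6.6]
grip_width: 0.0173
grasp_force: 21.4
```

Emit:
jog_arm(moves="-0.0008 -0.0174 0 0 0 5 0.01; -0.0008 -0.0174 0 0 0 5 0.01; -0.0008 -0.0174 0 0 0 5 0.01; -0.0008 -0.0174 0 0 0 5 0.01; -0.0008 -0.0174 0 0 0 5 0.01; -0.0008 -0.0174 0 0 0 5 0.01")

```text
t: 39.48
eef_pos: [0.6336, -0.1389, 0.1687]
ee_rot: [180.0, 0.1, 154.8]
contact_force: [-4.8, 2.0, 7.9]
grip_width: 0.0169
grasp_force: 21.5
```

Emit:
jog_arm(moves="-0.001 -0.0174 0 0 0 5 0.01; -0.001 -0.0174 0 0 0 5 0.01; -0.001 -0.0174 0 0 0 5 0.01; -0.001 -0.0174 0 0 0 5 0.01; -0.001 -0.0174 0 0 0 5 0.01; -0.001 -0.0174 0 0 0 5 0.01; -0.001 -0.0174 0 0 0 5 0.01")

```text
t: 40.07
eef_pos: [0.5616, -0.2349, 0.1686]
ee_rot: [179.9, 0.1, 119.8]
contact_force: [-2.3, 3.0, 8.9]
grip_width: 0.0173
grasp_force: 21.6
```

Emit:
jog_arm(moves="-0.001 -0.0174 0 0 0 5 0.01; -0.001 -0.0174 0 0 0 5 0.01; -0.001 -0.0174 0 0 0 5 0.01; -0.001 -0.0174 0 0 0 5 0.01; -0.001 -0.0174 0 0 0 5 0.01; -0.001 -0.0174 0 0 0 5 0.01; 0 0 0 0 0 0 0.01; 0 0 0 0 0 0 0.01")

```text
t: 40.73
eef_pos: [0.4649, -0.2726, 0.1687]
ee_rot: [179.8, 0.2, 90.0]
contact_force: [-1.0, -1.7, 5.7]
grip_width: 0.0169
grasp_force: 21.4
```

Emit:
jog_arm(moves="-0.0008 -0.012 0 0 0 0 0.01; 0 -0.004 0 0 0 0 0.01; 0 0 0 0 0 0 0.01; 0 0 0 0 0 0 0.01")

```text
t: 41.07
eef_pos: [0.4494, -0.2738, 0.1686]
ee_rot: [179.7, 0.3, 90.0]
contact_force: [0.8, -3.1, 5.9]
grip_width: 0.017
grasp_force: 21.5
```

Emit:
jog_arm(moves="0 -0.003 0 0 0 0 0.01; 0 -0.003 0 0 0 0 0.01; 0 0 0 0 0 0 0.01; 0 0 0 0 0 0 0.01")

```text
t: 41.4
eef_pos: [0.4445, -0.2739, 0.1687]
ee_rot: [179.6, 0.3, 90.0]
contact_force: [4.0, -3.0, 3.6]
grip_width: 0.0173
grasp_force: 21.4
```

Emit:
jog_arm(moves="0 0 0 0 0 0 0.05; 0 0 0 0 0 0 0.085; 0 0 0 0 0 0 0.085; 0 0 0 0 0 0 0.085; 0 0 -0.03 0 0 0 0.085; 0 0 -0.04 0 0 0 0.085; 0 0 -0.04 0 0 0 0.085; 0 0 -0.04 0 0 0 0.085")

```text
t: 42.07
eef_pos: [0.4419, -0.2711, 0.3161]
ee_rot: [-179.9, -0.1, 90.1]
contact_force: [0.6, -0.5, -0.5]
grip_width: 0.0855
grasp_force: 0.0
```

Emit:
jog_arm(moves="0 0 -0.02 0 0 0 0.085; 0 0 0 0 0 0 0.085; 0 0 0 0 0 0 0.085")

```text
t: 42.32
eef_pos: [0.4428, -0.2719, 0.3367]
ee_rot: [179.9, 0.1, 90.1]
contact_force: [0.7, -0.0, -0.7]
grip_width: 0.0849
grasp_force: 0.0
```

Run:
```python
from h import *
im,P=wshot("w17"); im=im[:,:,::-1]
sd=optics.camera("side")[:,:,::-1];sc=optics.camera("scene")[:,:,::-1]
crop=lambda im,c,s:cv2.resize(im[c[1]-s*3//4:c[1]+s*3//4,c[0]-s:c[0]+s],(400,300),interpolation=cv2.INTER_CUBIC)
cv2.imwrite("pics/w17.png",np.vstack([np.hstack([cv2.resize(im,(400,300)),crop(sd,(270,215),60)]),np.hstack([crop(sd,(190,165),60),cv2.resize(sc,(400,300))])]))
```

```text
[ 0.4428 -0.2719  0.3367] [179.8974   0.0855  90.0699] [-39.8 -13.8  99.5   0.   94.1 -39.8]
```

View pics/w17.png

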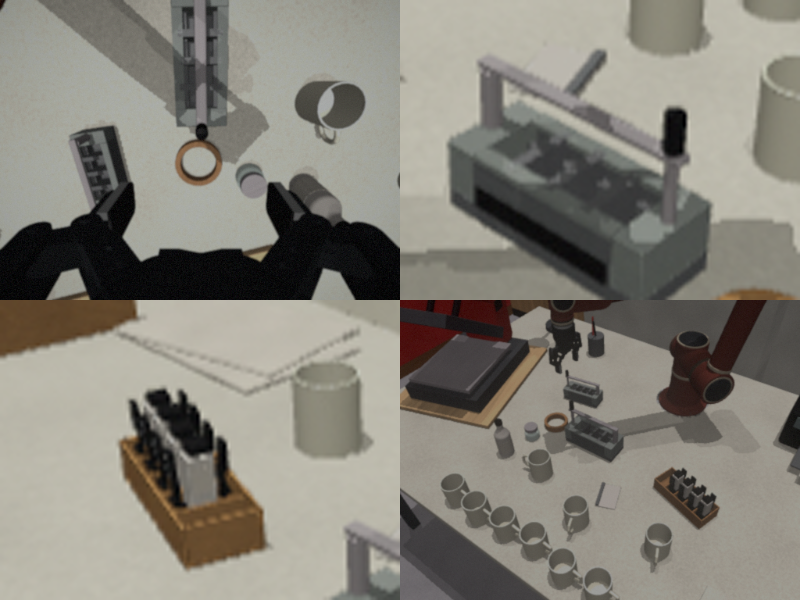

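The bar lies over the rest post, the dock is empty, four cartridges stand in their own cells, and the gripper is clear of everything. Handing in.

```bash
python3 -c "
from station import r
print(r.sign_off())"
```

```text
the job is handed in; nothing more can be done
None
```

All four spent cartridges stand upright in their own carton cells, the keeper bar is swung closed over the empty dock, and the job is handed in (no verdict was returned).

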